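# Fetch the step wedge from behind the marker-corner things

## Robot

A 6-joint arm with a two-finger parallel gripper is mounted at the origin on the work surface. World frame = base frame: x ahead of the robot, y to its left, z up, the work surface at z = 0. Lengths are in m, angles in rad, forces in N, time in s.
With the tool pointing down it reaches from about 0.25 to 0.85 m from the base axis. Payload 12.5 kg.
Tool frame: the origin (TCP) lies between the finger pads; the fingertips stand 14 mm ahead of it and the grasp point (between the pads) lies 5 mm behind it (env.tips_ahead is the distance from the TCP to the fingertips, in m); z points along the fingers, y is the line along which they close (so a half turn about z gives the same grasp; the last joint's range is limited). The gripper opens to 93 mm and grips with 3 to 60 N. Pads are 15 mm wide; open, the fingers measure 128 mm over their backs; the gripper's body (75 mm by 188 mm) begins 65 mm behind the grasp point.
Start: joints at [-0.085, 0.351, 1.652, -0, 1.139, -0.085], TCP at [0.55, 0, 0.233] pointing down, gripper open.
Joint ranges: [-2.75, 2.75], [-0.79, 2.1], [0.01, 2.65], [-1.57, 4.71], [0.07, 3.14], [-2.87, 2.87]. Speed limits (rad/s): [2.22, 2.22, 2.79, 3.14, 3.14, 3.14].

## Interface

Orientations are given as a 3x3 rotation matrix whose columns are the frame's x, y, z axes.
In Python, from bench import env gives the robot as it stands. The module is installed in compiled form; this text tells all that it offers.
- The arm moves only by the tool move_arm, never from a script. Its argument "motion" is a list of rows, each a list of 3 entries, a list of its own where there are three numbers: the turn, a rotation vector about the tool's x, y, z in rad, then the shift along the tool's x, y, z in m, then the opening, from -1 (shut) to 1 (fully open). In form: [[[ax, ay, az], [x, y, z], jaw], ...]. A call has 1 to 10 rows; each row is the pose to reach, as a shift and turn from the pose commanded when the call began, along the tool's axes at that moment; what a row does not reach only later rows make up. A row lasts 1/10 s, in which the tool goes at most 50 mm and 8.59 degrees, less where a joint would pass 70% of its speed; a pose out of reach is approached as far as the arm can. A call with a gripper value outside its range is refused whole. The fingers move at their own pace and stop on an object; "squeeze" is the grip in N (left out, the last holds). Time passes only in rows, so rows that repeat a pose let the fingers close. It gives the time, the measured TCP pose, the force, the opening and the grip force at its end, in the units of the state.
- env.get_state(): the state, without advancing time (a new reading comes with each control period).
- env.camera(name): name is "scene" or "side" or "wrist"; returns a dict with "frame" (384x512x3 uint8, red, green, blue), "fx", "fy", "cx", "cy" (pixels), "k1" (the pictures are not rectified: a ray, as slopes to the right and down, at radius r is drawn at 1 + k1 r^2 times it, then the intrinsics apply), "eye" and "attitude" of the camera in the world; the wrist camera has in their place "hand_eye" (4x4, takes a point from camera to tool coordinates, whose origin is the TCP and whose axes are the flange's). Camera axes: x right, y up, looking along -z (the intrinsics and any distortion apply to the point x, -y, -z); pixel columns grow to the right and rows downward; lengths in m; the calibration is good to about 2 mm. A picture is of the moment at which its call begins: read the wrist's pose just before it. There is no depth.
- env.hand_in(): hands the job in; it is judged then, once.
Trained networks look in the newest picture that a camera, given by its name, has taken for a name from the list of things; names that differ only in an ending like _2 or _b are one class to them, and where a whole thing is asked for, a point or a joint stands for the part that bears it (a point fixed in the world has none). Each returns a list of dicts, best first, with "score" (0 to 1); they miss things now and then, are a little off and sometimes report something else, mostly with a low value. They report only what shows in the picture. A call takes as long as a camera call.
- env.look_for(camera, query): "point" ([x, y, z] in m, in world coordinates, good to about 4 mm: the middle of the surface that is visible of it).
- env.pinpoint(camera, query): "point" ([x, y, z] in m, in world coordinates, good to about 4 mm: a listed point, or the origin of a listed thing).
The state is a dict: "time": time; "joints": joint angles; "qd": joint speeds; "effort": joint torques, N m; "ee_pos": TCP position; "ee_rot": TCP orientation; "wrist_force": force on the tool from outside, world axes, zero at the start; "moment": the same for the moment, N m; "finger_gap": finger opening in m; "gripper_force": force on a finger pad.
Only numpy, scipy, OpenCV 4.12 (cv2) and the standard library are available. Lean on these libraries where they do the work, as an engineer would, in place of code of your own. Each camera call takes 0.05 s, during which the arm holds its last target. There are 200 camera calls.

## Task

The aluminium step wedge is wanted for a test exposure: first clear the phantom cylinder, the vial shield and the loupe, which stand in front of it, into the steel instrument tray, all three upright. Then lay the wedge, steps up, in the middle of the cassette along the cassette's long centre line (either way round), and finally stand the three back, each in the middle of the rubber pad it came from. Set everything down gently, without dropping or tipping anything.

Things in the scene. Friction and masses are not known exactly. Their poses are not given: they have to be found in the camera images.
- wedge: Bare aluminium step wedge, 132 mm long, 30 mm wide, eleven 12 mm steps rising 3 mm each from 3 to 33 mm high. Lies parallel to the locker's front, 70 mm off it (centre line), with 4 to 24 mm between it and the things on the pads. Origin: centre of underside; x along its length to the thick end, y across, z up. Balance point 20 mm towards +x, 24 mm high there: grip across y. About 0.19 kg.
- phantom: White acrylic phantom cylinder, 60 mm in diameter, 80 mm high, plain round side, five small round inserts seen in its top; about 0.3 kg. Stands upright on the largest round pad. Origin: centre of its underside, z up along its axis.
- shield: Lead-lined vial shield: upright cylinder 46 mm in diameter, 80 mm high, dull lead-grey body, ribbed stainless cap on its upper 23 mm (also 46 mm); about 0.55 kg; it is closed and stays closed. Stands on the square pad. Origin: centre of its underside, z up along its axis.
- loupe: Chrome stand loupe, 60 mm high: round foot of 42 mm diameter (lowest 10 mm), waist of 36 mm (10 to 36 mm), round eyepiece of 42 mm (36 to 60 mm) with a lens on top; about 0.12 kg. Stands on the smallest round pad. Origin: centre of its underside, z up along its axis.
- pad_phantom: Home of the phantom: fixed round black rubber pad, 68 mm in diameter, 4 mm thick. Origin: centre of its underside, on the shelf; the phantom stands on its top, 4 mm higher. The three pads lie in a row about 90 mm apart, parallel to the locker's front and about 126 mm in front of it, in any order.
- pad_shield: Home of the vial shield: fixed square black rubber pad, 58 mm by 58 mm, 4 mm thick, in the same row. Origin: centre of its underside.
- pad_loupe: Home of the loupe: fixed round black rubber pad, 52 mm in diameter, 4 mm thick, in the same row. Origin: centre of its underside.
- tray: Side area: fixed stainless instrument tray, open on top, 270 mm long (x) by 150 mm wide (y), rim 20 mm high, walls 4 mm, flat inner floor 4 mm above the shelf. Origin: centre of its underside. It has room for the three things in a row along x, 75 mm apart.
- cassette: Dark imaging cassette lying flat, fixed: 260 mm long (x) by 200 mm wide (y), 15 mm thick, with an aluminium edge frame and thin light centre lines crossing in the middle of its top. Origin: centre of its underside; its top is 15 mm higher. It and the tray may change places.
- locker: Grey steel locker with a locked stainless cam lock, fixed, not to be opened: 200 mm deep (x), 300 mm wide (y), 180 mm high. Origin: centre of its underside; its front face is at x = -100 mm and looks along its -x, towards the wedge and the pads. An obstacle for the hand only.

How it is judged:
On the way, in this order (a step that is already met when the one before it is completed fails the run):
1. phantom, vial shield and loupe all stand upright in the tray, let go, with the wedge not yet fetched (x of phantom in the frame of tray between -0.115 and 0.115 m and y of phantom in the frame of tray between -0.056 and 0.056 m and z of phantom in the frame of tray between 0.001 and 0.01 m and angle between each of phantom, shield, loupe's own z axis and vertical below 0.08 rad and linear speed of each of phantom, shield, loupe below 0.02 m/s and x of shield in the frame of tray between -0.115 and 0.115 m and y of shield in the frame of tray between -0.056 and 0.056 m and z of shield in the frame of tray between 0.001 and 0.01 m and x of loupe in the frame of tray between -0.115 and 0.115 m and y of loupe in the frame of tray between -0.056 and 0.056 m and z of loupe in the frame of tray between 0.001 and 0.01 m and contact force between the fingers and phantom below 0.2 N and contact force between the fingers and shield below 0.2 N and contact force between the fingers and loupe below 0.2 N and distance of wedge from where it was at the start of the episode below 0.03 m), for 0.2 s.
2. the wedge lies steps up in the middle of the cassette along its long centre line, let go, with the three still in the tray (horizontal distance between wedge and cassette below 0.015 m and angle between the x axis of wedge and the x axis of cassette, either way round below 0.14 rad and z of wedge in the frame of cassette between 0.012 and 0.019 m and angle between wedge's own z axis and vertical below 0.06 rad and linear speed of each of wedge, phantom, shield, loupe below 0.02 m/s and contact force between the fingers and wedge below 0.2 N and x of phantom in the frame of tray between -0.115 and 0.115 m and y of phantom in the frame of tray between -0.056 and 0.056 m and z of phantom in the frame of tray between 0.001 and 0.01 m and angle between each of phantom, shield, loupe's own z axis and vertical below 0.08 rad and x of shield in the frame of tray between -0.115 and 0.115 m and y of shield in the frame of tray between -0.056 and 0.056 m and z of shield in the frame of tray between 0.001 and 0.01 m and x of loupe in the frame of tray between -0.115 and 0.115 m and y of loupe in the frame of tray between -0.056 and 0.056 m and z of loupe in the frame of tray between 0.001 and 0.01 m), for 0.2 s.
At the end, for the whole second after the job is handed in: The wedge lies flat, steps up, on the cassette, its centre within 15 mm of the cassette's and its length within 8 degrees of the cassette's long axis; phantom, vial shield and loupe each stand upright on their own pad within 12 mm of its centre; all are at rest (horizontal distance between wedge and cassette below 0.015 m and angle between the x axis of wedge and the x axis of cassette, either way round below 0.14 rad and z of wedge in the frame of cassette between 0.012 and 0.019 m and angle between wedge's own z axis and vertical below 0.06 rad and linear speed of each of wedge, phantom, shield, loupe below 0.02 m/s and horizontal distance between phantom and pad_phantom below 0.012 m and z of phantom in the frame of pad_phantom between 0.001 and 0.008 m and angle between each of phantom, shield, loupe's own z axis and vertical below 0.08 rad and horizontal distance between shield and pad_shield below 0.012 m and z of shield in the frame of pad_shield between 0.001 and 0.008 m and horizontal distance between loupe and pad_loupe below 0.012 m and z of loupe in the frame of pad_loupe between 0.001 and 0.008 m); the robot touches nothing.
It fails at once if the phantom, vial shield or loupe is tipped by more than 30 degrees, or the wedge by more than 45 (angle between any of phantom, shield, loupe's own z axis and vertical above 0.52 rad or angle between wedge's own z axis and vertical above 0.79 rad).
It fails at once if the phantom is dropped (falls free by more than about 25 mm) (linear speed of phantom above 0.7 m/s and contact force between the fingers and phantom below 0.1 N).
It fails at once if the vial shield is dropped (falls free by more than about 25 mm) (linear speed of shield above 0.7 m/s and contact force between the fingers and shield below 0.1 N).
It fails at once if the loupe is dropped (falls free by more than about 25 mm) (linear speed of loupe above 0.7 m/s and contact force between the fingers and loupe below 0.1 N).
It fails at once if the step wedge is dropped (falls free by more than about 25 mm) (linear speed of wedge above 0.7 m/s and contact force between the fingers and wedge below 0.1 N).
It also fails if it takes over 141 s, if anything falls off the work surface, if the arm or the gripper's body presses on something with over 40 N, if the wrist force passes 120 N, or if a joint passes its speed limit or range.

## Working session

There is one attempt and no reset: what is moved stays moved. The work goes in short steps, Python scripts to look and compute and a tool call to move; the robot and the scene stay as the last step left them, time stands still between calls to the robot, and variables do not carry over. Pictures are saved under pics/ and viewed, at most 16 in all, crops included, and the job is handed in when it is done.

Besides the shell and the picture viewer there is one more tool, called after "Request:" by a JSON object that holds its "name" and its "arguments", one argument or row to a line. move_arm: Moves the arm, as the interface text tells. Its arguments: {"type":"object","properties":{"motion":{"type":"array"},"squeeze":{"type":"number"}},"required":["motion"]}

```bash
mkdir -p pics
cat > h.py <<'E'
from bench import env
import numpy as np, cv2
N=["wedge","phantom","shield","loupe","pad_phantom","pad_shield","pad_loupe","tray","cassette","locker"]
def cam(n):
    s=env.get_state(); c=env.camera(n); 
    if n=="wrist":
        H=np.array(c["hand_eye"]);R=np.array(s["ee_rot"]);p=np.array(s["ee_pos"])
        c["A"]=R@H[:3,:3]; c["e"]=R@H[:3,3]+p
    else: c["A"]=np.array(c["attitude"]); c["e"]=np.array(c["eye"])
    return c
def px2ray(c,u,v):
    K=np.array([[c["fx"],0,c["cx"]],[0,c["fy"],c["cy"]],[0,0,1.]])
    q=cv2.undistortPoints(np.array([[[u,v]]],float),K,np.array([c["k1"],0,0,0.]))[0,0]
    return c["e"],c["A"]@np.array([q[0],-q[1],-1.])
def atz(c,u,v,z):
    e,d=px2ray(c,u,v); return e+d*(z-e[2])/d[2]
def proj(c,P):
    q=c["A"].T@(np.array(P)-c["e"]); a=q[0]/-q[2]; b=-q[1]/-q[2]; f=1+c["k1"]*(a*a+b*b)
    return np.array([c["fx"]*a*f+c["cx"],c["fy"]*b*f+c["cy"]])
def save(c,n,grid=False): cv2.imwrite("pics/"+n+".png",c["frame"][:,:,::-1])
E
python3 - <<'E'
from h import *
s=env.get_state(); print(s)
for n in("scene","side","wrist"):
    c=cam(n); save(c,n+"0"); print(n,c["e"].round(3),c["A"][:,2].round(2),c["fx"],c["k1"])
    for q in N:
        r=env.pinpoint(n,q)[:2]; print(q,[(np.round(x["point"],3).tolist(),round(x["score"],2)) for x in r])
E
```

```text
{'time': 0.0, 'joints': array([-8.45972234e-02,  3.51239402e-01,  1.65242422e+00, -2.31923459e-05,
        1.13910522e+00, -8.45995022e-02]), 'qd': array([-3.10283975e-04,  5.11028557e-04, -2.38831958e-04,  1.32851647e-03,
       -4.61127877e-04, -5.51179100e-05]), 'effort': array([ 1.41757551e-03, -4.97321892e+01, -2.85254824e+01,  6.99741254e-02,
        2.57699919e-02, -1.73020858e-04]), 'ee_pos': array([5.49668874e-01, 4.96101688e-05, 2.32099641e-01]), 'ee_rot': array([[-1.19490564e-05,  9.99999311e-01, -1.17375787e-03],
       [ 9.99999997e-01,  1.20410802e-05,  7.83939454e-05],
       [ 7.84080247e-05, -1.17375693e-03, -9.99999308e-01]]), 'wrist_force': array([-0.4787475 , -0.33789823, -0.17290385]), 'moment': array([ 0.0292083 , -0.00180486, -0.02135572]), 'gripper_force': 0.0, 'finger_gap': 0.09297381647641197}
scene [1.338 0.346 0.727] [0.72 0.3  0.63] 446.6059162189879 -0.1113535966082631
wedge [([0.551, 0.233, -0.002], 0.7)]
phantom [([0.468, 0.175, 0.003], 0.57)]
shield [([0.646, 0.174, 0.006], 0.87), ([0.557, 0.18, -0.001], 0.57)]
loupe [([0.557, 0.18, 0.005], 0.77)]
pad
[... 226 characters left out ...]
 0.602 0.638] [0.6  0.56 0.57] 425.2894780695719 0.0005799282131167122
wedge [([0.551, 0.238, -0.003], 0.56)]
phantom [([0.467, 0.178, 0.003], 0.72)]
shield [([0.65, 0.176, 0.004], 0.76)]
loupe [([0.556, 0.175, 0.008], 0.85)]
pad_phantom [([0.464, 0.174, -0.004], 0.57)]
pad_shield []
pad_loupe [([0.556, 0.177, -0.002], 0.5)]
tray [([0.498, -0.366, -0.001], 0.79)]
cassette [([0.532, -0.097, -0.002], 0.61)]
locker []
wrist [0.55  0.074 0.385] [-0.    0.27  0.96] 333.28131401812396 -0.07081299897595021
wedge []
phantom [([0.47, 0.177, 0.009], 0.85)]
shield []
loupe [([0.558, 0.178, 0.002], 0.85)]
pad_phantom []
pad_shield []
pad_loupe []
tray []
cassette [([0.533, -0.096, 0.0], 0.96)]
locker []
```

View pics/scene0.png

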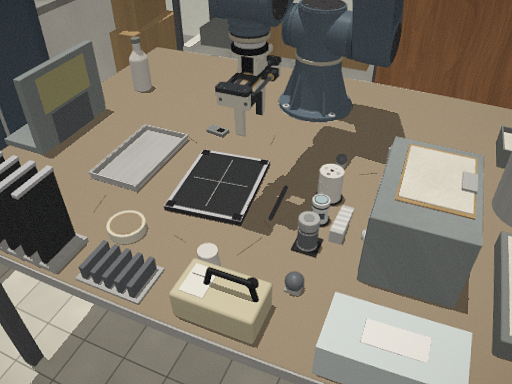

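View pics/wrist0.png

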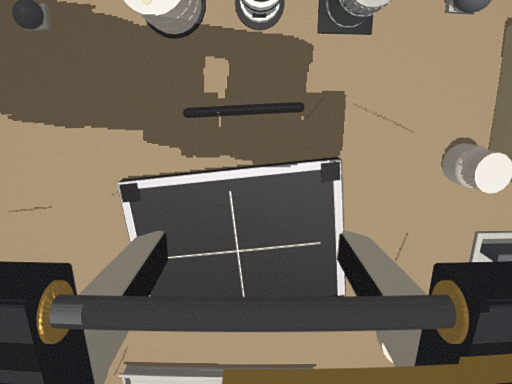

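View pics/side0.png

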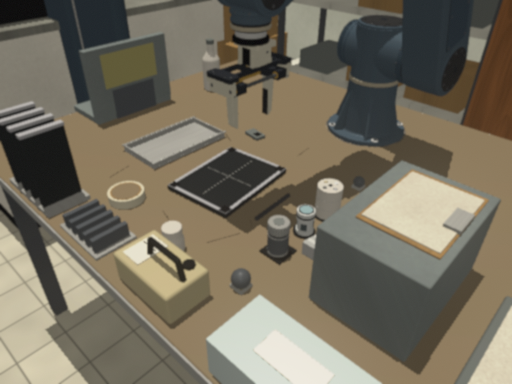

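The pictures show, in the scene view: phantom (330,185), loupe (320,208) and shield (308,232) in a row. The wedge is behind them at (342,224), with the locker at (425,220), the cassette at (220,185) and the tray at (142,156). The wrist view shows the cassette slightly yawed, its cross at about (238,250). Next I take a closer look over the row.

Request:
{"name": "move_arm", "arguments": {
  "motion": [
    [[0, 0, 0], [0, 0, -0.05], 1],
    [[0, 0, 0], [0.04, 0, -0.09], 1],
    [[0, 0, 0], [0.08, 0, -0.09], 1],
    [[0, 0, 0], [0.12, 0, -0.09], 1],
    [[0, 0, 0], [0.16, 0, -0.09], 1],
    [[0, 0, 0], [0.2, 0, -0.09], 1],
    [[0, 0, 0], [0.24, 0, -0.09], 1],
    [[0, 0, 0], [0.24, 0, -0.09], 1],
    [[0, 0, 0], [0.24, 0, -0.09], 1],
    [[0, 0, 0], [0.24, 0, -0.09], 1]
  ]
}}

```text
time: 2.65
ee_pos: [0.5501, 0.2392, 0.3226]
ee_rot: [[0.001, 1.0, -0.0], [1.0, -0.001, -0.0], [-0.0, -0.0, -1.0]]
wrist_force: [-0.1, -0.5, 0.6]
finger_gap: 0.0928
gripper_force: 0.0
```

```bash
cat > look.py <<'E'
import sys
from h import *
c=cam("wrist"); save(c,sys.argv[1]); np.save(sys.argv[1]+".npy",c,allow_pickle=True)
print(env.get_state()["time"],env.get_state()["ee_pos"].round(4),c["e"].round(3))
for q in N:
    for f in (env.pinpoint,env.look_for):
        r=f("wrist",q)[:2]; print(f.__name__[:4],q,[(np.round(x["point"],4).tolist(),round(x["score"],2)) for x in r])
E
python3 look.py w1
```

```text
2.7 [0.5501 0.239  0.3227] [0.55  0.313 0.475]
call wedge [([0.549, 0.2362, -0.0044], 0.87)]
call wedge [([0.5595, 0.2371, 0.0144], 0.97)]
call phantom [([0.4649, 0.1774, 0.0082], 0.58)]
call phantom [([0.4727, 0.1863, 0.0853], 0.72)]
call shield [([0.6517, 0.1762, 0.0034], 0.82)]
call shield [([0.6492, 0.185, 0.0843], 0.94), ([0.557, 0.2357, 0.0188], 0.59)]
call loupe [([0.5563, 0.1781, -0.0], 0.8), ([0.5489, 0.2326, -0.0006], 0.57)]
call loupe [([0.5561, 0.1811, 0.062], 0.93)]
call pad_phantom []
call pad_phantom [([0.4786, 0.196, 0.0048], 0.64)]
call pad_shield [([0.6457, 0.1799, 0.0014], 0.95)]
call pad_shield [([0.6314, 0.1981, 0.0034], 0.69)]
call pad_loupe [([0.5579, 0.1779, -0.003], 0.57), ([0.6519, 0.175, 0.0048], 0.35)]
call pad_loupe [([0.5532, 0.1942, -0.0013], 0.47), ([0.6327, 0.1961, 0.0028], 0.33)]
call tray []
call tray [([0.4796, 0.1995, 0.0055], 0.38)]
call cassette [([0.5315, -0.0945, 0.002], 0.93), ([0.6527, 0.1769, 0.006], 0.27)]
call cassette [([0.5145, -0.0897, 0.0142], 0.76), ([0.4714, 0.1815, 0.0855], 0.73)]
call locker []
call locker [([0.5571, 0.3511, 0.1835], 0.83)]
```

View pics/w1.png

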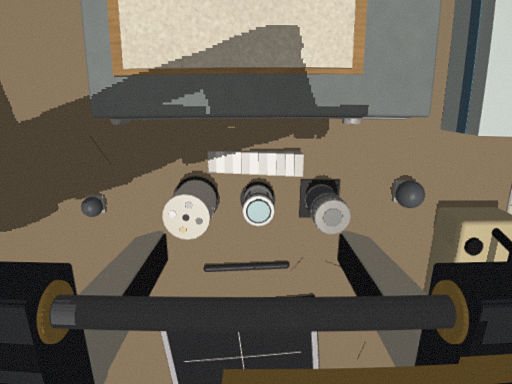

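Wrist view: wedge from (208,163) to (303,165); cylinder tops at phantom (188,216), loupe (258,211) and shield (331,216); locker front top edge at row 116. I'm enlarging this crop, with backprojections to hold against it.

Run:
```python
from h import *
c=np.load("w1.npy",allow_pickle=True).item()
im=c["frame"][110:250,150:400,::-1]
cv2.imwrite("pics/w1c.png",cv2.resize(im,None,fx=3.2,fy=3.2,interpolation=cv2.INTER_CUBIC)[:,:800])
g=cv2.cvtColor(c["frame"],cv2.COLOR_RGB2GRAY)
for (u,v,z) in [(188,216,.084),(258,211,.064),(331,216,.084),(92,118,.18),(432,118,.18)]: print(u,v,atz(c,u,v,z).round(4))
# predicted px of the three origins' tops
for P in [(.466,.177,.084),(.557,.178,.064),(.649,.176,.084)]: print(proj(c,P).round(1))
```

```text
188 216 [0.4705 0.1776 0.084 ]
258 211 [0.5579 0.1775 0.064 ]
331 216 [0.6485 0.1774 0.084 ]
92 118 [0.4094 0.3019 0.18  ]
432 118 [0.7095 0.3019 0.18  ]
[184.4 216.5]
[257.3 210.6]
[331.3 217. ]
```

View pics/w1c.png

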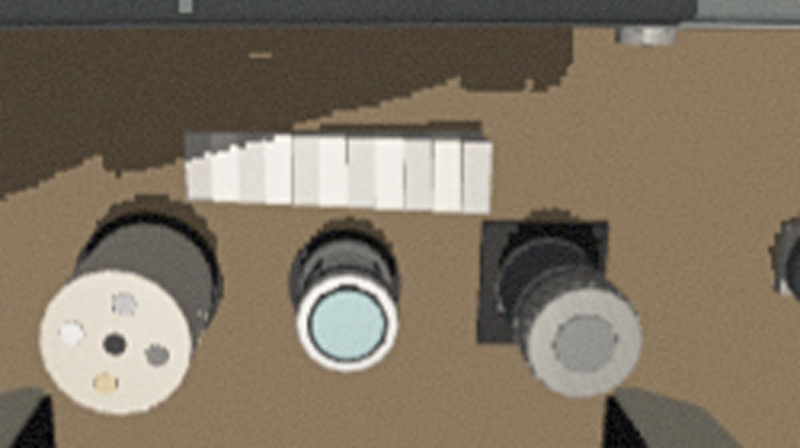

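Run:
```python
from h import *
c=np.load("w1.npy",allow_pickle=True).item()
f=lambda u,v,z:atz(c,u/3.2+150,v/3.2+110,z)
for n,a in dict(ph=(115.5,341,.084),lo=(348,322,.064),sh=(583,337,.084),wl0=(185,132,.003),wl1=(187,198,.003),wr0=(491,140,.033),wr1=(490,213,.033),sq0=(483,222,.004),sq1=(608,222,.004),sq2=(477,343,.004)).items(): print(n,f(*a).round(4))
s=cam("scene"); d=cam("side")
for n in("scene","side"):
  for q in("tray","cassette","wedge"):
    for fn in (env.pinpoint,env.look_for): print(n,q,[(np.round(x["point"],4).tolist(),round(x["score"],2)) for x in fn(n,q)[:2]])
cc=lambda p:[atz(s,u,v,.02)[:2].round(3).tolist() for u,v in p]
print("tray",cc([(150,127),(188,140),(125,187),(93,170)]))
K=lambda c,x0,y0,x1,y1,k:cv2.resize(c["frame"][y0:y1,x0:x1,::-1],None,fx=k,fy=k,interpolation=cv2.INTER_CUBIC)
cv2.imwrite("pics/tr.png",K(s,80,115,280,235,4))
```

```text
ph [0.4681 0.1769 0.084 ]
lo [0.5589 0.178  0.064 ]
sh [0.65   0.1783 0.084 ]
wl0 [0.4874 0.2468 0.003 ]
wl1 [0.4872 0.2169 0.003 ]
wr0 [0.6188 0.2475 0.033 ]
wr1 [0.6196 0.2164 0.033 ]
sq0 [0.6211 0.2058 0.004 ]
sq1 [0.6783 0.2059 0.004 ]
sq2 [0.6206 0.1478 0.004 ]
scene tray [([0.5002, -0.3586, -0.0018], 0.78)]
scene tray [([0.5102, -0.3683, 0.006], 0.56)]
scene cassette [([0.5282, -0.093, 0.0039], 0.56), ([0.4997, -0.3635, -0.0016], 0.51)]
scene cassette [([0.5523, -0.0908, 0.0205], 0.8)]
scene wedge [([0.5474, 0.2307, 0.0007], 0.9)]
scene wedge [([0.5829, 0.232, 0.0165], 0.95)]
side tray [([0.4981, -0.3665, -0.0006], 0.56)]
side tray [([0.5103, -0.3683, 0.0033], 0.68)]
side cassette [([0.5303, -0.1, 0.0023], 0.82)]
side cassette [([0.5532, -0.0834, 0.0136], 0.77), ([0.6627, 0.4229, 0.1841], 0.58)]
side wedge [([0.5494, 0.2343, -0.0006], 0.79)]
side wedge [([0.6144, 0.2365, 0.0247], 0.63), ([0.571, 0.1879, 0.0046], 0.32)]
tray [[0.377, -0.416], [0.398, -0.27], [0.653, -0.31], [0.626, -0.436]]
```

View pics/tr.png

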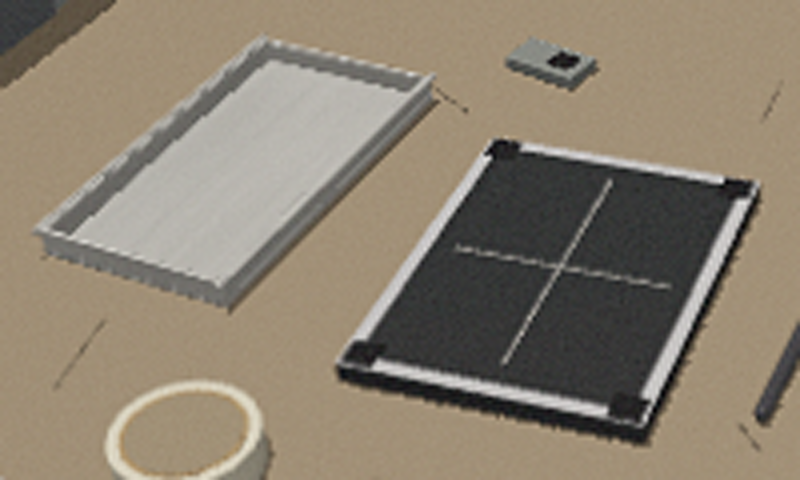

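```bash
cat > rel.py <<'E'
import sys
from h import *
from scipy.spatial.transform import Rotation as R
# target: x y z yaw(deg; tool y axis dir in world from -Y, ccw) tilt(deg about world x-ish)
def rel(x,y,z,yaw=0,tilt=0):
    s=env.get_state(); R0=np.array(s["ee_rot"])
    T=np.array([[1,0,0],[0,-1,0],[0,0,-1.]])
    Rt=R.from_euler("z",yaw,degrees=True).as_matrix()@R.from_euler("x",tilt,degrees=True).as_matrix()@T
    return R.from_matrix(R0.T@Rt).as_rotvec().round(3), (R0.T@(np.array([x,y,z])-s["ee_pos"])).round(4)
if __name__=="__main__":
    s=env.get_state(); print(s["time"],s["ee_pos"].round(4),s["joints"].round(2),round(s["finger_gap"],4),s["gripper_force"])
    for a in sys.argv[1:]: print(a,*rel(*map(float,a.split(","))))
E
python3 rel.py .468,.177,.15
python3 - <<'E'
from h import *
s=cam("scene"); f=lambda u,v,z:atz(s,u/4+80,v/4+115,z)
t=np.array([f(u,v,.02) for u,v in [(265,38),(433,74),(229,290),(37,233)]]); print(t.round(3),t.mean(0).round(4))
k=np.array([f(u,v,.015) for u,v in [(492,142),(760,185),(650,428),(338,367)]]); print(k.round(3),k.mean(0).round(4))
for p in [(561,267),(611,181),(504,364)]: print(f(*p,.015).round(4))
E
```

```text
4.4 [0.55   0.24   0.3226] [0.33 0.37 1.4  0.   1.37 0.33] 0.0929 0.0
.468,.177,.15 [-0.     0.     1.571] [-0.063  -0.082   0.1726]
[[ 0.369 -0.436  0.02 ]
 [ 0.366 -0.287  0.02 ]
 [ 0.643 -0.279  0.02 ]
 [ 0.642 -0.436  0.02 ]] [ 0.5047 -0.3595  0.02  ]
[[ 0.423 -0.206  0.015]
 [ 0.399 -0.011  0.015]
 [ 0.651  0.019  0.015]
 [ 0.675 -0.178  0.015]] [ 0.537  -0.0939  0.015 ]
[ 0.5341 -0.0962  0.015 ]
[ 0.4343 -0.1074  0.015 ]
[ 0.6333 -0.0856  0.015 ]
```

Request:
{"name": "move_arm", "arguments": {
  "motion": [
    [[0, 0, 0.15], [-0.03, -0.04, 0.03], 1],
    [[0, 0, 0.3], [-0.063, -0.082, 0.06], 1],
    [[0, 0, 0.45], [-0.063, -0.082, 0.09], 1],
    [[0, 0, 0.6], [-0.063, -0.082, 0.12], 1],
    [[0, 0, 0.75], [-0.063, -0.082, 0.14], 1],
    [[0, 0, 0.9], [-0.063, -0.082, 0.14], 1],
    [[0, 0, 1.05], [-0.063, -0.082, 0.14], 1],
    [[0, 0, 1.2], [-0.063, -0.082, 0.14], 1],
    [[0, 0, 1.35], [-0.063, -0.082, 0.14], 1],
    [[0, 0, 1.5], [-0.063, -0.082, 0.14], 1]
  ]
}}

```text
time: 5.45
ee_pos: [0.4681, 0.177, 0.1827]
ee_rot: [[0.998, 0.065, 0.0], [0.065, -0.998, 0.0], [0.0, -0.0, -1.0]]
wrist_force: [0.5, 1.0, -0.2]
finger_gap: 0.0933
gripper_force: 0.0
```

Request:
{"name": "move_arm", "arguments": {
  "motion": [
    [[0, 0, 0.071], [0, 0, 0.02], 1],
    [[0, 0, 0.071], [0, 0, 0.02], 1],
    [[0, 0, 0.071], [0, 0, 0.02], 1]
  ]
}}

```text
time: 5.75
ee_pos: [0.4679, 0.177, 0.1628]
ee_rot: [[1.0, 0.002, -0.001], [0.002, -1.0, -0.0], [-0.001, 0.0, -1.0]]
wrist_force: [0.5, 0.2, 0.4]
finger_gap: 0.0925
gripper_force: 0.0
```

```bash
python3 rel.py .468,.177,.056
python3 - <<'E'
from h import *
c=cam("wrist"); save(c,"w2"); np.save("w2.npy",c,allow_pickle=True)
for q in N[:7]: print(q,[(np.round(x["point"],4).tolist(),round(x["score"],2)) for x in env.pinpoint("wrist",q)[:2]])
E
```

```text
5.75 [0.4679 0.177  0.1628] [0.27 0.35 1.85 0.   0.94 1.84] 0.0925 0.0
.468,.177,.056 [0.    0.001 0.002] [ 1.000e-04 -0.000e+00  1.068e-01]
wedge []
phantom [([0.4651, 0.1751, 0.0074], 0.77)]
shield []
loupe [([0.5568, 0.1763, 0.002], 0.62)]
pad_phantom []
pad_shield []
pad_loupe []
```

View pics/w2.png

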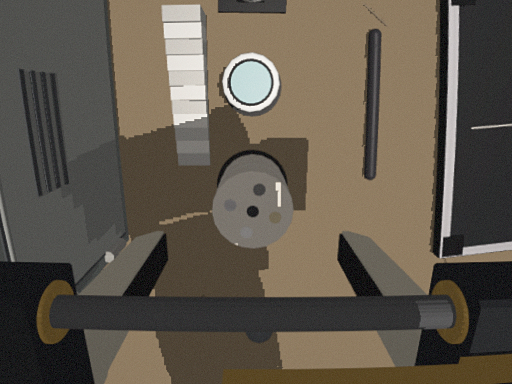

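The phantom top is at (253,208) and the loupe top at (251,82), both centred between the fingers. The wedge runs from (194,165) thin to (182,8) thick. Now I triangulate against the first view.

```bash
cat >> h.py <<'E'
def tri(a,b):
    (e1,d1),(e2,d2)=a,b; M=np.stack([d1,-d2],1); t=np.linalg.lstsq(M,e2-e1,rcond=None)[0]
    p,q=e1+d1*t[0],e2+d2*t[1]; return (p+q)/2, np.linalg.norm(p-q)
E
python3 - <<'E'
from h import *
a=np.load("w1.npy",allow_pickle=True).item();b=np.load("w2.npy",allow_pickle=True).item()
for n,p,q in [("ph",(186.1,216.6),(253,208)),("lo",(258.7,210.6),(251,82)),("wthin-locker",(207.8,151.2),(177.5,165))]:
    print(n,*[x.round(4) for x in tri(px2ray(a,*p),px2ray(b,*q))])
E
```

```text
ph [0.4675 0.1754 0.0794] 0.0007
lo [0.5586 0.1771 0.061 ] 0.0006
wthin-locker [0.4871 0.247  0.0048] 0.0011
```

Request:
{"name": "move_arm", "arguments": {
  "motion": [
    [[0, 0, 0], [0, 0, 0.03], 1],
    [[0, 0, 0], [0, 0, 0.06], 1],
    [[0, 0, 0], [0, 0, 0.085], 1],
    [[0, 0, 0], [0, 0, 0.1], 1],
    [[0, 0, 0], [0, 0, 0.106], 1],
    [[0, 0, 0], [0, 0, 0.106], 1]
  ]
}}

```text
time: 6.75
ee_pos: [0.4678, 0.177, 0.0563]
ee_rot: [[1.0, -0.0, -0.001], [-0.0, -1.0, -0.0], [-0.001, 0.0, -1.0]]
wrist_force: [-1.5, 0.5, 1.4]
finger_gap: 0.0929
gripper_force: 0.0
```

Heights agree with the text to within about 4 mm. Next I close the gripper and lift.

Request:
{"name": "move_arm", "arguments": {
  "motion": [
    [[0, 0, 0], [0, 0, 0], -1],
    [[0, 0, 0], [0, 0, 0], -1],
    [[0, 0, 0], [0, 0, 0], -1],
    [[0, 0, 0], [0, 0, 0], -1],
    [[0, 0, 0], [0, 0, 0], -1],
    [[0, 0, 0], [0, 0, 0], -1]
  ],
  "squeeze": 30
}}

```text
time: 7.35
ee_pos: [0.4681, 0.177, 0.0569]
ee_rot: [[1.0, -0.0, 0.0], [-0.0, -1.0, 0.0], [0.0, -0.0, -1.0]]
wrist_force: [-0.3, -1.0, 5.2]
finger_gap: 0.0597
gripper_force: 30.0
```

Request:
{"name": "move_arm", "arguments": {
  "motion": [
    [[0, 0, 0], [0, 0, -0.01], -1],
    [[0, 0, 0], [0, 0, -0.03], -1],
    [[0, 0, 0], [0, 0, -0.06], -1],
    [[0, 0, 0], [0, 0, -0.09], -1],
    [[0, 0, 0], [0, 0, -0.12], -1],
    [[0, 0, 0], [0, 0, -0.12], -1]
  ]
}}

```text
time: 7.95
ee_pos: [0.4695, 0.1775, 0.1802]
ee_rot: [[1.0, -0.0, 0.006], [-0.0, -1.0, 0.002], [0.006, -0.002, -1.0]]
wrist_force: [0.7, 0.1, -3.9]
finger_gap: 0.0598
gripper_force: 30.0
```

```bash
python3 rel.py .427,-.364,.17 .427,-.364,.057
```

```text
7.95 [0.4695 0.1775 0.1802] [0.27 0.33 1.83 0.   0.98 1.84] 0.0598 29.999345541000366
.427,-.364,.17 [-0.002 -0.006 -0.   ] [-0.0425  0.5415  0.0091]
.427,-.364,.057 [-0.002 -0.006 -0.   ] [-0.0431  0.5417  0.1221]
```

Request:
{"name": "move_arm", "arguments": {
  "motion": [
    [[0, 0, 0], [0, 0.02, 0], -1],
    [[0, 0, 0], [-0.005, 0.06, 0], -1],
    [[0, 0, 0], [-0.01, 0.105, 0], -1],
    [[0, 0, 0], [-0.015, 0.15, 0], -1],
    [[0, 0, 0], [-0.02, 0.195, 0], -1],
    [[0, 0, 0], [-0.025, 0.24, 0], -1],
    [[0, 0, 0], [-0.03, 0.285, 0], -1],
    [[0, 0, 0], [-0.035, 0.33, 0], -1],
    [[0, 0, 0], [-0.04, 0.37, 0], -1],
    [[0, 0, 0], [-0.041, 0.4, 0], -1]
  ]
}}

```text
time: 8.95
ee_pos: [0.4256, -0.2248, 0.1754]
ee_rot: [[1.0, -0.002, -0.002], [-0.002, -1.0, 0.001], [-0.002, -0.001, -1.0]]
wrist_force: [0.7, 0.3, -2.8]
finger_gap: 0.0597
gripper_force: 30.0
```

Request:
{"name": "move_arm", "arguments": {
  "motion": [
    [[0, 0, 0], [0, 0.04, 0], -1],
    [[0, 0, 0], [0, 0.08, 0], -1],
    [[0, 0, 0], [0, 0.115, 0], -1],
    [[0, 0, 0], [0, 0.135, 0], -1],
    [[0, 0, 0], [0, 0.141, 0], -1],
    [[0, 0, 0], [0, 0.141, 0], -1]
  ]
}}

```text
time: 9.55
ee_pos: [0.4264, -0.3637, 0.1754]
ee_rot: [[1.0, -0.001, -0.001], [-0.001, -1.0, 0.002], [-0.001, -0.002, -1.0]]
wrist_force: [-0.2, -0.3, -2.6]
finger_gap: 0.0595
gripper_force: 30.0
```

```bash
python3 rel.py .427,-.364,.057
python3 - <<'E'
from h import *
c=cam("wrist"); save(c,"w3"); np.save("w3.npy",c,allow_pickle=True)
for q in ["tray","phantom","cassette"]: print(q,[(np.round(x["point"],4).tolist(),round(x["score"],2)) for x in env.pinpoint("wrist",q)[:2]])
E
```

```text
9.55 [ 0.4264 -0.3637  0.1754] [-0.79  0.44  1.68  0.    1.03  0.78] 0.0595 29.999241828918457
.427,-.364,.057 [-0.002  0.001 -0.001] [0.0008 0.0005 0.1184]
tray [([0.4979, -0.3601, 0.0036], 0.64)]
phantom [([0.427, -0.365, 0.1244], 0.87)]
cassette []
```

View pics/w3.png

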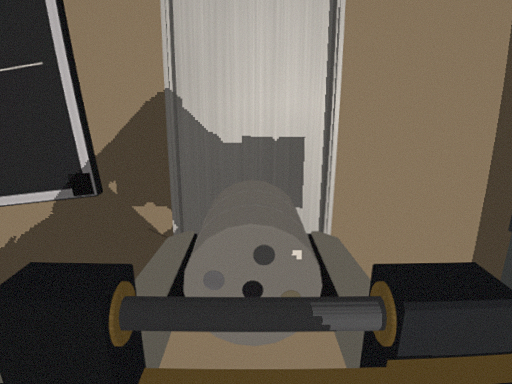

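The tray walls at (163..175) and (344..330) lie symmetric about the phantom at (253,290), so it is aligned. Lowering now.

Request:
{"name": "move_arm", "arguments": {
  "motion": [
    [[0, 0, 0], [0, 0, 0.03], -1],
    [[0, 0, 0], [0, 0, 0.065], -1],
    [[0, 0, 0], [0, 0, 0.095], -1],
    [[0, 0, 0], [0, 0, 0.108], -1],
    [[0, 0, 0], [0, 0, 0.113], -1],
    [[0, 0, 0], [0, 0, 0.116], -1],
    [[0, 0, 0], [0, 0, 0.118], -1],
    [[0, 0, 0], [0, 0, 0.119], -1],
    [[0, 0, 0], [0, 0, 0.119], -1]
  ]
}}

```text
time: 10.65
ee_pos: [0.4271, -0.3642, 0.0582]
ee_rot: [[1.0, -0.0, 0.001], [-0.0, -1.0, -0.001], [0.001, 0.001, -1.0]]
wrist_force: [-0.2, 0.2, -2.7]
finger_gap: 0.0596
gripper_force: 30.0
```

Request:
{"name": "move_arm", "arguments": {
  "motion": [
    [[0, 0, 0], [0, 0, 0.001], -1],
    [[0, 0, 0], [0, 0, 0.0015], -1],
    [[0, 0, 0], [0, 0, 0.0015], -1]
  ]
}}

```text
time: 10.95
ee_pos: [0.4271, -0.3642, 0.0569]
ee_rot: [[1.0, -0.0, 0.001], [-0.0, -1.0, -0.001], [0.001, 0.001, -1.0]]
wrist_force: [-1.2, 2.2, 5.1]
finger_gap: 0.0601
gripper_force: 30.0
```

Contact. Next: release, rise, and return to the loupe.

Request:
{"name": "move_arm", "arguments": {
  "motion": [
    [[0, 0, 0], [0, 0, 0], 0.6],
    [[0, 0, 0], [0, 0, 0], 1],
    [[0, 0, 0], [0, 0, 0], 1],
    [[0, 0, 0], [0, 0, 0], 1],
    [[0, 0, 0], [0, 0, 0], 1],
    [[0, 0, 0], [0, 0, -0.02], 1],
    [[0, 0, 0], [0, 0, -0.06], 1],
    [[0, 0, 0], [0, 0, -0.1], 1],
    [[0, 0, 0], [0, 0, -0.1], 1]
  ]
}}

```text
time: 11.85
ee_pos: [0.4286, -0.3657, 0.1611]
ee_rot: [[1.0, -0.0, 0.006], [-0.0, -1.0, -0.006], [0.006, 0.006, -1.0]]
wrist_force: [0.1, 0.2, -0.4]
finger_gap: 0.0929
gripper_force: 0.0
```

Request:
{"name": "move_arm", "arguments": {
  "motion": [
    [[0, 0, 0], [0.02, -0.04, 0], 1],
    [[0, 0, 0], [0.04, -0.08, 0], 1],
    [[0, 0, 0], [0.06, -0.13, 0], 1],
    [[0, 0, 0], [0.08, -0.18, 0], 1],
    [[0, 0, 0], [0.1, -0.23, 0], 1],
    [[0, 0, 0], [0.12, -0.28, 0], 1],
    [[0, 0, 0], [0.132, -0.33, 0], 1],
    [[0, 0, 0], [0.132, -0.38, 0], 1],
    [[0, 0, 0], [0.132, -0.43, 0], 1],
    [[0, 0, 0], [0.132, -0.48, 0], 1]
  ]
}}

```text
time: 12.85
ee_pos: [0.5585, 0.1018, 0.1554]
ee_rot: [[1.0, -0.0, -0.001], [-0.0, -1.0, -0.0], [-0.001, 0.0, -1.0]]
wrist_force: [1.0, -0.1, 0.7]
finger_gap: 0.0934
gripper_force: 0.0
```

```bash
python3 rel.py .559,.177,.050
```

```text
12.85 [0.5585 0.1018 0.1554] [ 0.1   0.47  1.68 -0.    0.99  1.67] 0.0934 0.0
.559,.177,.050 [ 0.     0.001 -0.   ] [ 0.0006 -0.0752  0.1054]
```

Request:
{"name": "move_arm", "arguments": {
  "motion": [
    [[0, 0, 0], [0, -0.04, 0], 1],
    [[0, 0, 0], [0, -0.061, 0.02], 1],
    [[0, 0, 0], [0, -0.061, 0.06], 1],
    [[0, 0, 0], [0, -0.061, 0.08], 1],
    [[0, 0, 0], [0, -0.061, 0.08], 1],
    [[0, 0, 0], [0, -0.061, 0.08], 1]
  ]
}}

```text
time: 13.45
ee_pos: [0.559, 0.1607, 0.0763]
ee_rot: [[1.0, -0.0, -0.0], [-0.0, -1.0, -0.0], [-0.0, 0.0, -1.0]]
wrist_force: [-0.6, -0.3, 1.1]
finger_gap: 0.093
gripper_force: 0.0
```

```bash
python3 rel.py .559,.177,.050
```

```text
13.45 [0.559  0.1607 0.0763] [0.2  0.61 1.68 0.   0.85 1.77] 0.093 0.0
.559,.177,.050 [ 0.  0. -0.] [-0.     -0.0163  0.0263]
```

Request:
{"name": "move_arm", "arguments": {
  "motion": [
    [[0, 0, 0], [0, -0.0165, 0.005], 1],
    [[0, 0, 0], [0, -0.0165, 0.015], 1],
    [[0, 0, 0], [0, -0.0165, 0.026], 1],
    [[0, 0, 0], [0, -0.0165, 0.026], 1],
    [[0, 0, 0], [0, -0.0165, 0.026], -1],
    [[0, 0, 0], [0, -0.0165, 0.026], -1],
    [[0, 0, 0], [0, -0.0165, 0.026], -1],
    [[0, 0, 0], [0, -0.0165, 0.026], -1],
    [[0, 0, 0], [0, -0.0165, 0.026], -1],
    [[0, 0, 0], [0, -0.0165, 0.026], -1]
  ],
  "squeeze": 25
}}

```text
time: 14.45
ee_pos: [0.559, 0.1773, 0.0502]
ee_rot: [[1.0, -0.0, 0.0], [-0.0, -1.0, 0.0], [0.0, -0.0, -1.0]]
wrist_force: [-0.1, -0.2, -0.2]
finger_gap: 0.0495
gripper_force: 0.0
```

Request:
{"name": "move_arm", "arguments": {
  "motion": [
    [[0, 0, 0], [0, 0, 0], -1],
    [[0, 0, 0], [0, 0, -0.01], -1],
    [[0, 0, 0], [0, 0, -0.03], -1],
    [[0, 0, 0], [0, 0, -0.06], -1],
    [[0, 0, 0], [0, 0, -0.09], -1],
    [[0, 0, 0], [0, 0, -0.12], -1],
    [[0, 0, 0], [0, 0, -0.12], -1]
  ]
}}

```text
time: 15.15
ee_pos: [0.5607, 0.1777, 0.1748]
ee_rot: [[1.0, -0.0, 0.007], [-0.0, -1.0, 0.002], [0.007, -0.002, -1.0]]
wrist_force: [-0.2, 0.3, -1.3]
finger_gap: 0.0413
gripper_force: 25.0
```

```bash
python3 rel.py .501,-.363,.17
```

```text
15.15 [0.5607 0.1777 0.1748] [0.23 0.48 1.61 0.   1.04 1.8 ] 0.0413 24.999854564666748
.501,-.363,.17 [-0.002 -0.007 -0.   ] [-0.0596  0.5408  0.0035]
```

Request:
{"name": "move_arm", "arguments": {
  "motion": [
    [[0, 0, 0], [0, 0.02, 0], -1],
    [[0, 0, 0], [-0.005, 0.06, 0], -1],
    [[0, 0, 0], [-0.01, 0.105, 0], -1],
    [[0, 0, 0], [-0.015, 0.15, 0], -1],
    [[0, 0, 0], [-0.02, 0.195, 0], -1],
    [[0, 0, 0], [-0.025, 0.24, 0], -1],
    [[0, 0, 0], [-0.03, 0.285, 0], -1],
    [[0, 0, 0], [-0.035, 0.33, 0], -1],
    [[0, 0, 0], [-0.04, 0.37, 0], -1],
    [[0, 0, 0], [-0.045, 0.4, 0], -1]
  ]
}}

```text
time: 16.15
ee_pos: [0.513, -0.2249, 0.1697]
ee_rot: [[1.0, -0.001, -0.001], [-0.001, -1.0, 0.0], [-0.001, -0.0, -1.0]]
wrist_force: [0.5, -1.1, -1.1]
finger_gap: 0.0418
gripper_force: 25.0
```

```bash
python3 rel.py .501,-.363,.17
```

```text
16.15 [ 0.513  -0.2249  0.1697] [-0.5   0.44  1.69 -0.    1.01  1.08] 0.0418 25.00034898519516
.501,-.363,.17 [-0.     0.001 -0.001] [-0.0118  0.1381 -0.0003]
```

Request:
{"name": "move_arm", "arguments": {
  "motion": [
    [[0, 0, 0], [-0.004, 0.04, 0], -1],
    [[0, 0, 0], [-0.008, 0.08, 0], -1],
    [[0, 0, 0], [-0.012, 0.12, 0], -1],
    [[0, 0, 0], [-0.012, 0.138, 0.01], -1],
    [[0, 0, 0], [-0.012, 0.138, 0.04], -1],
    [[0, 0, 0], [-0.012, 0.138, 0.075], -1],
    [[0, 0, 0], [-0.012, 0.138, 0.1], -1],
    [[0, 0, 0], [-0.012, 0.138, 0.11], -1],
    [[0, 0, 0], [-0.012, 0.138, 0.111], -1],
    [[0, 0, 0], [-0.012, 0.138, 0.111], -1]
  ]
}}

```text
time: 17.15
ee_pos: [0.5023, -0.3607, 0.0599]
ee_rot: [[1.0, 0.0, 0.001], [0.0, -1.0, -0.001], [0.001, 0.001, -1.0]]
wrist_force: [0.5, -0.0, -0.6]
finger_gap: 0.0418
gripper_force: 25.0
```

Request:
{"name": "move_arm", "arguments": {
  "motion": [
    [[0, 0, 0], [0, 0, 0.001], -1],
    [[0, 0, 0], [0, 0, 0.002], -1],
    [[0, 0, 0], [0, 0, 0.002], -1]
  ]
}}

```text
time: 17.45
ee_pos: [0.502, -0.3608, 0.0577]
ee_rot: [[1.0, -0.0, 0.001], [-0.0, -1.0, -0.001], [0.001, 0.001, -1.0]]
wrist_force: [-0.9, 0.4, -0.1]
finger_gap: 0.0415
gripper_force: 25.0
```

Request:
{"name": "move_arm", "arguments": {
  "motion": [
    [[0, 0, 0], [0, 0, 0.001], -1],
    [[0, 0, 0], [0, 0, 0.002], -1],
    [[0, 0, 0], [0, 0, 0.002], -1]
  ]
}}

```text
time: 17.75
ee_pos: [0.5017, -0.3606, 0.055]
ee_rot: [[1.0, -0.0, -0.0], [-0.0, -1.0, 0.0], [-0.0, -0.0, -1.0]]
wrist_force: [-0.2, -0.7, -0.8]
finger_gap: 0.0417
gripper_force: 25.0
```

Request:
{"name": "move_arm", "arguments": {
  "motion": [
    [[0, 0, 0], [0, 0, 0.001], -1],
    [[0, 0, 0], [0, 0, 0.002], -1],
    [[0, 0, 0], [0, 0, 0.002], -1]
  ]
}}

```text
time: 18.05
ee_pos: [0.5017, -0.3606, 0.0529]
ee_rot: [[1.0, -0.0, -0.0], [-0.0, -1.0, 0.0], [-0.0, -0.0, -1.0]]
wrist_force: [0.4, 0.2, -1.2]
finger_gap: 0.0415
gripper_force: 25.0
```

Request:
{"name": "move_arm", "arguments": {
  "motion": [
    [[0, 0, 0], [0, 0, 0.001], -1],
    [[0, 0, 0], [0, 0, 0.002], -1],
    [[0, 0, 0], [0, 0, 0.002], -1]
  ]
}}

```text
time: 18.35
ee_pos: [0.5018, -0.3606, 0.051]
ee_rot: [[1.0, -0.0, -0.0], [-0.0, -1.0, 0.0], [-0.0, -0.0, -1.0]]
wrist_force: [-0.8, 0.2, -0.4]
finger_gap: 0.0414
gripper_force: 25.0
```

Request:
{"name": "move_arm", "arguments": {
  "motion": [
    [[0, 0, 0], [0, 0, 0.001], -1],
    [[0, 0, 0], [0, 0, 0.001], -1]
  ]
}}

```text
time: 18.55
ee_pos: [0.5019, -0.3607, 0.0502]
ee_rot: [[1.0, -0.0, 0.0], [-0.0, -1.0, -0.0], [0.0, 0.0, -1.0]]
wrist_force: [-0.1, -0.7, 0.9]
finger_gap: 0.0413
gripper_force: 25.0
```

Request:
{"name": "move_arm", "arguments": {
  "motion": [
    [[0, 0, 0], [0, 0, 0.001], -1],
    [[0, 0, 0], [0, 0, 0.001], -1]
  ]
}}

```text
time: 18.75
ee_pos: [0.502, -0.3608, 0.0502]
ee_rot: [[1.0, -0.0, 0.0], [-0.0, -1.0, -0.0], [0.0, 0.0, -1.0]]
wrist_force: [-3.1, 1.8, 11.0]
finger_gap: 0.0415
gripper_force: 25.0
```

Request:
{"name": "move_arm", "arguments": {
  "motion": [
    [[0, 0, 0], [0, 0, 0], 0.6],
    [[0, 0, 0], [0, 0, 0], 1],
    [[0, 0, 0], [0, 0, 0], 1],
    [[0, 0, 0], [0, 0, 0], 1],
    [[0, 0, 0], [0, 0, 0], 1],
    [[0, 0, 0], [0, 0, -0.02], 1],
    [[0, 0, 0], [0, 0, -0.06], 1],
    [[0, 0, 0], [0, 0, -0.1], 1],
    [[0, 0, 0], [0, 0, -0.1], 1]
  ]
}}

```text
time: 19.65
ee_pos: [0.5038, -0.3623, 0.1545]
ee_rot: [[1.0, -0.0, 0.007], [-0.0, -1.0, -0.006], [0.007, 0.006, -1.0]]
wrist_force: [0.7, -0.1, -0.3]
finger_gap: 0.093
gripper_force: 0.0
```

Request:
{"name": "move_arm", "arguments": {
  "motion": [
    [[0, 0, 0], [0.02, -0.04, 0], 1],
    [[0, 0, 0], [0.04, -0.08, 0], 1],
    [[0, 0, 0], [0.06, -0.125, 0], 1],
    [[0, 0, 0], [0.08, -0.17, 0], 1],
    [[0, 0, 0], [0.1, -0.215, 0], 1],
    [[0, 0, 0], [0.12, -0.26, 0], 1],
    [[0, 0, 0], [0.135, -0.305, 0], 1],
    [[0, 0, 0], [0.148, -0.35, 0], 1],
    [[0, 0, 0], [0.148, -0.39, 0], 1],
    [[0, 0, 0], [0.148, -0.42, 0], 1]
  ]
}}

```text
time: 20.65
ee_pos: [0.6495, 0.0618, 0.1481]
ee_rot: [[1.0, 0.001, -0.001], [0.001, -1.0, 0.0], [-0.001, -0.0, -1.0]]
wrist_force: [0.6, -0.6, -0.1]
finger_gap: 0.0933
gripper_force: 0.0
```

```bash
python3 rel.py .650,.1775,.055
```

```text
20.65 [0.6495 0.0618 0.1481] [0.02 0.62 1.44 0.   1.08 1.59] 0.0933 0.0
.650,.1775,.055 [-0.     0.001  0.001] [ 0.0007 -0.1156  0.0931]
```

Request:
{"name": "move_arm", "arguments": {
  "motion": [
    [[0, 0, 0], [0, -0.04, 0], 1],
    [[0, 0, 0], [0, -0.08, 0], 1],
    [[0, 0, 0], [0, -0.115, 0], 1],
    [[0, 0, 0], [0, -0.118, 0.01], 1],
    [[0, 0, 0], [0, -0.118, 0.01], 1]
  ]
}}

```text
time: 21.15
ee_pos: [0.6488, 0.1777, 0.1369]
ee_rot: [[1.0, 0.001, -0.003], [0.001, -1.0, -0.001], [-0.003, 0.001, -1.0]]
wrist_force: [0.3, 0.3, 0.4]
finger_gap: 0.0927
gripper_force: 0.0
```

```bash
python3 rel.py .650,.1775,.055;  python3 - <<'E'
from h import *
c=cam("wrist"); np.save("w4.npy",c,allow_pickle=True); save(c,"w4")
for q in N[:7]: print(q,[(np.round(x["point"],4).tolist(),round(x["score"],2)) for x in env.pinpoint("wrist",q)[:2]])
E
```

```text
21.15 [0.6488 0.1777 0.1369] [ 0.2   0.67  1.38 -0.    1.09  1.77] 0.0927 0.0
.650,.1775,.055 [0.001 0.003 0.001] [0.0014 0.0001 0.0819]
wedge [([0.5525, 0.2362, 0.0009], 0.76)]
phantom []
shield [([0.6532, 0.1783, 0.0017], 0.89)]
loupe [([0.5594, 0.1796, 0.0004], 0.19)]
pad_phantom []
pad_shield []
pad_loupe [([0.5583, 0.1808, -0.0039], 0.77)]
```

View pics/w4.png

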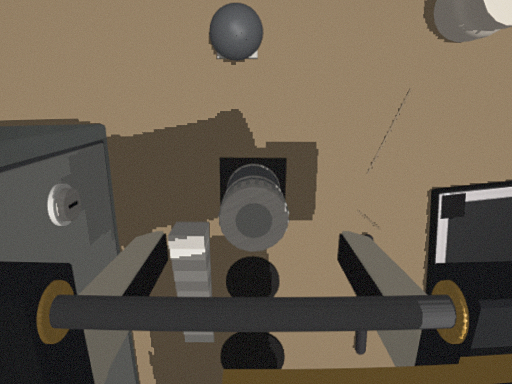

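The shield top is at (254,218), centred; the square pad's left edge is at 220. The now empty loupe pad is at (252,281) and the phantom pad at (252,356). The wedge's thick end is at (190,223).

Run:
```python
from h import *
c=np.load("w4.npy",allow_pickle=True).item()
for n,u,v,z in [("sh",254,218,.084),("padl",252,281,.004),("padp",252,356,.004),("sqL",220,158,.004),("sqR",286,158,.004),("wTL",173,223,.033),("wTR",210,223,.033)]: print(n,atz(c,u,v,z).round(4))
```

```text
sh [0.6516 0.1755 0.084 ]
padl [0.5586 0.1768 0.004 ]
padp [0.469  0.1768 0.004 ]
sqL [0.6778 0.2046 0.004 ]
sqR [0.6779 0.1476 0.004 ]
wTL [0.6289 0.2418 0.033 ]
wTR [0.629  0.2113 0.033 ]
```

Request:
{"name": "move_arm", "arguments": {
  "motion": [
    [[0, 0, 0], [0.001, 0, 0.03], 1],
    [[0, 0, 0], [0.001, 0, 0.06], 1],
    [[0, 0, 0], [0.001, 0, 0.075], 1],
    [[0, 0, 0], [0.001, 0, 0.081], 1],
    [[0, 0, 0], [0.001, 0, 0.081], 1],
    [[0, 0, 0], [0.001, 0, 0.081], -1],
    [[0, 0, 0], [0.001, 0, 0.081], -1],
    [[0, 0, 0], [0.001, 0, 0.081], -1],
    [[0, 0, 0], [0.001, 0, 0.081], -1],
    [[0, 0, 0], [0.001, 0, 0.081], -1]
  ],
  "squeeze": 40
}}

```text
time: 22.55
ee_pos: [0.651, 0.1773, 0.0584]
ee_rot: [[1.0, -0.0, 0.0], [-0.0, -1.0, 0.0], [0.0, -0.0, -1.0]]
wrist_force: [-0.0, 0.6, -0.6]
finger_gap: 0.0576
gripper_force: 0.0
```

Request:
{"name": "move_arm", "arguments": {
  "motion": [
    [[0, 0, 0], [0, 0, 0], -1],
    [[0, 0, 0], [0, 0, 0], -1],
    [[0, 0, 0], [0, 0, 0], -1],
    [[0, 0, 0], [0, 0, 0], -1]
  ]
}}

```text
time: 22.95
ee_pos: [0.6509, 0.1772, 0.0582]
ee_rot: [[1.0, -0.0, -0.0], [-0.0, -1.0, -0.0], [-0.0, 0.0, -1.0]]
wrist_force: [0.3, -0.9, 1.1]
finger_gap: 0.0455
gripper_force: 40.0
```

Request:
{"name": "move_arm", "arguments": {
  "motion": [
    [[0, 0, 0], [0, 0, -0.01], -1],
    [[0, 0, 0], [0, 0, -0.03], -1],
    [[0, 0, 0], [0, 0, -0.06], -1],
    [[0, 0, 0], [0, 0, -0.09], -1],
    [[0, 0, 0], [0, 0, -0.12], -1],
    [[0, 0, 0], [0, 0, -0.12], -1]
  ]
}}

```text
time: 23.55
ee_pos: [0.6525, 0.1777, 0.1824]
ee_rot: [[1.0, -0.0, 0.006], [-0.0, -1.0, 0.001], [0.006, -0.001, -1.0]]
wrist_force: [0.6, 0.1, -6.5]
finger_gap: 0.0452
gripper_force: 40.0
```

Request:
{"name": "move_arm", "arguments": {
  "motion": [
    [[0, 0, 0], [0, 0.02, 0], -1],
    [[0, 0, 0], [-0.005, 0.06, 0], -1],
    [[0, 0, 0], [-0.01, 0.105, 0], -1],
    [[0, 0, 0], [-0.015, 0.15, 0], -1],
    [[0, 0, 0], [-0.025, 0.195, 0], -1],
    [[0, 0, 0], [-0.035, 0.24, 0], -1],
    [[0, 0, 0], [-0.045, 0.285, 0], -1],
    [[0, 0, 0], [-0.055, 0.33, 0], -1],
    [[0, 0, 0], [-0.065, 0.37, 0], -1],
    [[0, 0, 0], [-0.07, 0.4, 0], -1]
  ]
}}

```text
time: 24.55
ee_pos: [0.5784, -0.2253, 0.1758]
ee_rot: [[1.0, -0.002, -0.004], [-0.002, -1.0, 0.001], [-0.004, -0.001, -1.0]]
wrist_force: [0.6, 0.8, -6.3]
finger_gap: 0.0452
gripper_force: 40.0
```

```bash
python3 rel.py .577,-.363,.16
```

```text
24.55 [ 0.5784 -0.2253  0.1758] [-0.45  0.54  1.51 -0.    1.1   1.13] 0.0452 39.99599888920784
.577,-.363,.16 [-0.001  0.004 -0.002] [-0.0011  0.1377  0.0156]
```

Request:
{"name": "move_arm", "arguments": {
  "motion": [
    [[0, 0, 0], [-0.001, 0.04, 0], -1],
    [[0, 0, 0], [-0.001, 0.08, 0], -1],
    [[0, 0, 0], [-0.001, 0.12, 0], -1],
    [[0, 0, 0], [-0.001, 0.138, 0.01], -1],
    [[0, 0, 0], [-0.001, 0.138, 0.04], -1],
    [[0, 0, 0], [-0.001, 0.138, 0.075], -1],
    [[0, 0, 0], [-0.001, 0.138, 0.1], -1],
    [[0, 0, 0], [-0.001, 0.138, 0.113], -1],
    [[0, 0, 0], [-0.001, 0.138, 0.115], -1],
    [[0, 0, 0], [-0.001, 0.138, 0.115], -1]
  ]
}}

```text
time: 25.55
ee_pos: [0.5799, -0.3608, 0.0632]
ee_rot: [[1.0, -0.0, -0.0], [-0.0, -1.0, -0.0], [-0.0, 0.0, -1.0]]
wrist_force: [0.4, -0.6, -6.2]
finger_gap: 0.0457
gripper_force: 40.0
```

Request:
{"name": "move_arm", "arguments": {
  "motion": [
    [[0, 0, 0], [0, 0, 0.001], -1],
    [[0, 0, 0], [0, 0, 0.0015], -1],
    [[0, 0, 0], [0, 0, 0.0015], -1]
  ]
}}

```text
time: 25.85
ee_pos: [0.5801, -0.3609, 0.0624]
ee_rot: [[1.0, -0.0, 0.001], [-0.0, -1.0, -0.001], [0.001, 0.001, -1.0]]
wrist_force: [-0.5, 0.6, -5.9]
finger_gap: 0.0455
gripper_force: 40.0
```

Request:
{"name": "move_arm", "arguments": {
  "motion": [
    [[0, 0, 0], [0, 0, 0.0015], -1],
    [[0, 0, 0], [0, 0, 0.003], -1],
    [[0, 0, 0], [0, 0, 0.003], -1]
  ]
}}

```text
time: 26.15
ee_pos: [0.5797, -0.3606, 0.0584]
ee_rot: [[1.0, -0.0, -0.0], [-0.0, -1.0, 0.0], [-0.0, -0.0, -1.0]]
wrist_force: [-0.1, -0.1, -6.8]
finger_gap: 0.0457
gripper_force: 40.0
```

Request:
{"name": "move_arm", "arguments": {
  "motion": [
    [[0, 0, 0], [0, 0, 0.001], -1],
    [[0, 0, 0], [0, 0, 0.001], -1]
  ]
}}

```text
time: 26.35
ee_pos: [0.5799, -0.3607, 0.0582]
ee_rot: [[1.0, -0.0, 0.0], [-0.0, -1.0, -0.0], [0.0, 0.0, -1.0]]
wrist_force: [-2.4, 2.1, -0.1]
finger_gap: 0.0452
gripper_force: 40.0
```

Request:
{"name": "move_arm", "arguments": {
  "motion": [
    [[0, 0, 0], [0, 0, 0.0005], 0.6],
    [[0, 0, 0], [0, 0, 0.0005], 1],
    [[0, 0, 0], [0, 0, 0], 1],
    [[0, 0, 0], [0, 0, 0], 1],
    [[0, 0, 0], [0, 0, 0], 1],
    [[0, 0, 0], [0, 0, -0.02], 1],
    [[0, 0, 0], [0, 0, -0.06], 1],
    [[0, 0, 0], [0, 0, -0.1], 1],
    [[0, 0, 0], [0, 0, -0.13], 1],
    [[0, 0, 0], [0, 0, -0.13], 1]
  ]
}}

```text
time: 27.35
ee_pos: [0.5814, -0.3618, 0.1927]
ee_rot: [[1.0, -0.0, 0.006], [-0.0, -1.0, -0.005], [0.006, 0.005, -1.0]]
wrist_force: [0.1, -0.6, 0.5]
finger_gap: 0.0927
gripper_force: 0.0
```

```bash
python3 rel.py .577,.232,.16,0,0 .577,.232,.16,0,22 .577,.232,.16,0,-22;  python3 - <<'E'
from h import *
c=cam("scene"); np.save("s5.npy",c,allow_pickle=True)
cv2.imwrite("pics/s5.png",cv2.resize(c["frame"][90:250,70:370,::-1],None,fx=2.6,fy=2.6))
E
```

```text
27.35 [ 0.5814 -0.3618  0.1927] [-0.62  0.63  1.31  0.    1.19  0.95] 0.0927 0.0
.577,.232,.16,0,0 [ 0.005 -0.006 -0.   ] [-0.0047 -0.594   0.03  ]
.577,.232,.16,0,22 [ 0.389 -0.006  0.001] [-0.0047 -0.594   0.03  ]
.577,.232,.16,0,-22 [-0.379 -0.006 -0.001] [-0.0047 -0.594   0.03  ]
```

View pics/s5.png

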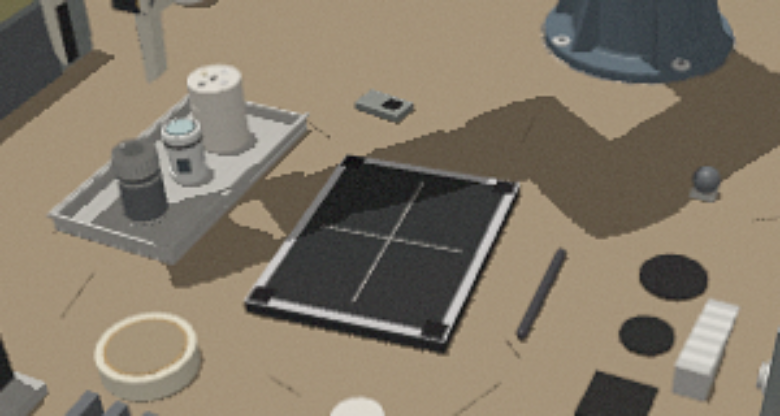

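All three stand upright in the tray, and the wedge is still in place with the pads free. The locker is too close for a vertical grasp: the body half-width is 94 mm and the gap only 70 mm. So I lean the hand 20° away from it.

Request:
{"name": "move_arm", "arguments": {
  "motion": [
    [[0, 0, 0], [0, -0.03, 0], 1],
    [[0, 0, 0], [0, -0.075, 0], 0.5],
    [[0, 0, 0], [0, -0.12, 0], 0],
    [[0, 0, 0], [0, -0.165, 0], -0.097],
    [[0, 0, 0], [0, -0.21, 0], -0.097],
    [[0.06, 0, 0], [0, -0.255, 0], -0.097],
    [[0.12, 0, 0], [0, -0.3, 0], -0.097],
    [[0.18, 0, 0], [0, -0.345, 0], -0.097],
    [[0.24, 0, 0], [0, -0.39, 0], -0.097],
    [[0.3, 0, 0], [0, -0.43, 0], -0.097]
  ]
}}

```text
time: 28.4
ee_pos: [0.5791, 0.0714, 0.1863]
ee_rot: [[1.0, -0.001, -0.002], [-0.0, -0.955, 0.298], [-0.002, -0.298, -0.955]]
wrist_force: [-0.6, 0.3, -0.9]
finger_gap: 0.042
gripper_force: 0.0
```

```bash
python3 rel.py .586,.18,.15,0,20 .586,.2009,.104,0,20
```

```text
28.4 [0.5791 0.0714 0.1863] [-0.09  0.47  1.63  0.34  1.1   1.31] 0.042 0.0
.586,.18,.15,0,20 [ 0.047  0.002 -0.001] [ 0.007  -0.0929  0.067 ]
.586,.2009,.104,0,20 [ 0.047  0.002 -0.001] [ 0.0071 -0.0991  0.1172]
```

Request:
{"name": "move_arm", "arguments": {
  "motion": [
    [[0.02, 0, 0], [0.004, -0.045, 0.03], -0.097],
    [[0.047, 0, 0], [0.007, -0.08, 0.055], -0.097],
    [[0.047, 0, 0], [0.007, -0.093, 0.067], -0.097],
    [[0.047, 0, 0], [0.007, -0.099, 0.1], -0.097],
    [[0.047, 0, 0], [0.007, -0.099, 0.117], -0.097],
    [[0.047, 0, 0], [0.007, -0.099, 0.117], -0.097],
    [[0.047, 0, 0], [0.007, -0.099, 0.117], -0.097]
  ]
}}

```text
time: 29.1
ee_pos: [0.5871, 0.1976, 0.1053]
ee_rot: [[1.0, -0.001, -0.0], [-0.001, -0.94, 0.34], [-0.0, -0.34, -0.94]]
wrist_force: [0.1, -0.2, -0.2]
finger_gap: 0.0423
gripper_force: 0.0
```

```bash
python3 rel.py .586,.2283,.029,0,20;python3 - <<'E'
from h import *
c=cam("wrist"); np.save("w6.npy",c,allow_pickle=True); save(c,"w6")
for q in N[:1]: print(q,[(np.round(x["point"],4).tolist(),round(x["score"],2)) for x in env.pinpoint("wrist",q)[:2]])
for P in [(.6193,.217,.033),(.6193,.247,.033),(.4873,.217,.003),(.4873,.247,.003)]: print(proj(c,P).round(1))
E
```

```text
29.1 [0.5871 0.1976 0.1053] [0.1  0.61 1.64 0.44 0.91 1.4 ] 0.0423 0.0
.586,.2283,.029,0,20 [ 0.002  0.    -0.001] [-0.0011 -0.003   0.0822]
wedge [([0.5525, 0.2328, -0.0011], 0.57)]
[260.3 167.4]
[220.9 164.8]
[270.2 308.2]
[238.8 301.7]
```

View pics/w6.png

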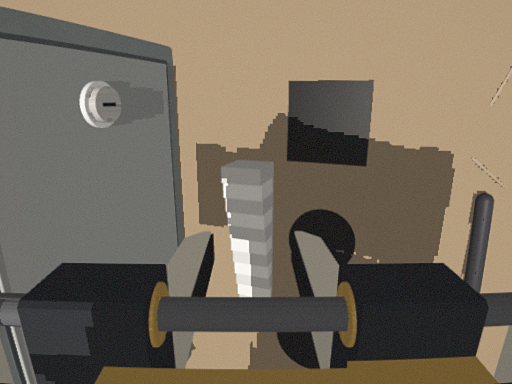

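The wedge's thick end is near (250,170), between the fingers (tips at about (212,235) and (297,233)). I'm enlarging it to check the alignment.

Run:
```python
from h import *
c=np.load("w6.npy",allow_pickle=True).item()
im=c["frame"][:,:,::-1][150:310,180:320]
cv2.imwrite("pics/w6c.png",cv2.resize(im,None,fx=3.7,fy=3.7,interpolation=cv2.INTER_CUBIC))
```

```text
(no output)
```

View pics/w6c.png

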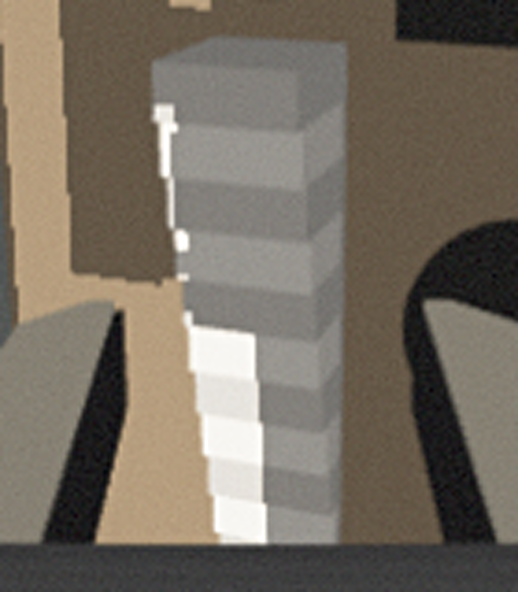

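The top edge of the thick end runs (221,168)–(261,169.5), within 2 px of my prediction. Descending along the tool axis.

Request:
{"name": "move_arm", "arguments": {
  "motion": [
    [[0, 0, 0], [-0.001, -0.003, 0.02], -0.097],
    [[0, 0, 0], [-0.001, -0.003, 0.04], -0.097],
    [[0, 0, 0], [-0.001, -0.003, 0.06], -0.097],
    [[0, 0, 0], [-0.001, -0.003, 0.072], -0.097],
    [[0, 0, 0], [-0.001, -0.003, 0.078], -0.097],
    [[0, 0, 0], [-0.001, -0.003, 0.081], -0.097],
    [[0, 0, 0], [-0.001, -0.003, 0.081], -0.097]
  ]
}}

```text
time: 29.9
ee_pos: [0.5863, 0.2287, 0.0304]
ee_rot: [[1.0, -0.0, 0.001], [-0.0, -0.94, 0.34], [0.001, -0.34, -0.94]]
wrist_force: [-0.5, -0.6, -0.3]
finger_gap: 0.0419
gripper_force: 0.0
```

```bash
python3 rel.py .585,.2283,.029,0,20
```

```text
29.9 [0.5863 0.2287 0.0304] [0.16 0.73 1.64 0.5  0.78 1.36] 0.0419 0.0
.585,.2283,.029,0,20 [ 0.002 -0.001 -0.   ] [-0.0013  0.0009  0.0012]
```

Request:
{"name": "move_arm", "arguments": {
  "motion": [
    [[0, 0, 0], [-0.001, 0, 0.0015], -0.097],
    [[0, 0, 0], [-0.001, 0, 0.0015], -1],
    [[0, 0, 0], [-0.001, 0, 0.0015], -1],
    [[0, 0, 0], [-0.001, 0, 0.0015], -1],
    [[0, 0, 0], [-0.001, 0, 0.0015], -1],
    [[0, 0, 0], [-0.001, 0, 0.0015], -1]
  ],
  "squeeze": 15
}}

```text
time: 30.5
ee_pos: [0.5851, 0.2293, 0.0288]
ee_rot: [[1.0, -0.0, 0.0], [-0.0, -0.94, 0.34], [0.0, -0.34, -0.94]]
wrist_force: [-0.9, -1.9, 3.0]
finger_gap: 0.0326
gripper_force: 14.6
```

Request:
{"name": "move_arm", "arguments": {
  "motion": [
    [[0, 0, 0], [0, 0, 0], -1],
    [[0, 0, 0], [0, 0, 0], -1],
    [[0, 0, 0], [0, 0, 0], -1],
    [[0, 0, 0], [0, 0, 0], -1]
  ],
  "squeeze": 30
}}

```text
time: 30.9
ee_pos: [0.5851, 0.2293, 0.0287]
ee_rot: [[1.0, -0.0, 0.0], [-0.0, -0.94, 0.34], [0.0, -0.34, -0.94]]
wrist_force: [-0.7, -3.1, 4.9]
finger_gap: 0.0322
gripper_force: 29.2
```

Request:
{"name": "move_arm", "arguments": {
  "motion": [
    [[0, 0, 0], [0, 0, -0.003], -1],
    [[0, 0, 0], [0, 0, -0.006], -1],
    [[0, 0, 0], [0, 0, -0.01], -1],
    [[0, 0, 0], [0, 0, -0.015], -1],
    [[0, 0, 0], [0, 0, -0.015], -1]
  ]
}}

```text
time: 31.4
ee_pos: [0.5853, 0.2241, 0.0434]
ee_rot: [[1.0, -0.0, 0.001], [-0.0, -0.94, 0.34], [0.001, -0.34, -0.94]]
wrist_force: [-0.6, 0.3, -2.1]
finger_gap: 0.0319
gripper_force: 28.3
```

Run:
```python
from h import *
c=cam("side"); w=cam("wrist")
a=cv2.resize(c["frame"][160:290,260:390,::-1],(400,400)); b=cv2.resize(w["frame"][150:310,180:320,::-1],(350,400))
cv2.imwrite("pics/g7.png",np.hstack([a,b]))
```

```text
(no output)
```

View pics/g7.png

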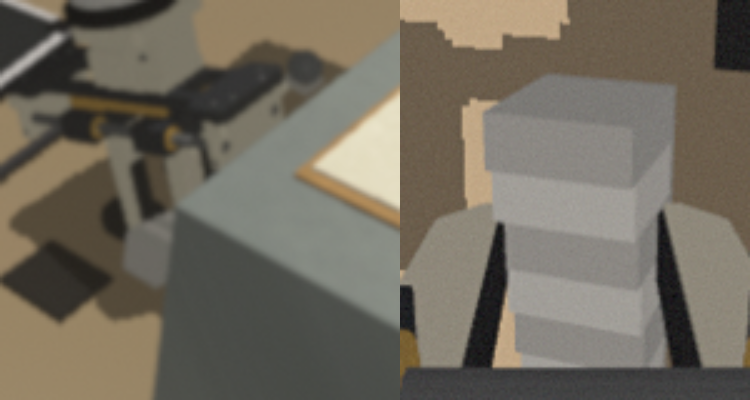

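The wedge is lifted off and held, rolled partly with the fingers; the end face corners are clear in the right half. I fit its pose from those corners.

Run:
```python
from h import *
from scipy.optimize import least_squares
from scipy.spatial.transform import Rotation as R
c=cam("wrist")
uv=np.array([(483,112),(632,128),(550,75),(676,87),(632,188)],float); px=np.c_[180+(uv[:,0]-400)/2.5,150+uv[:,1]/2.5]
L=np.array([(66,15,33),(66,-15,33),(66,15,0),(66,-15,0),(54,-15,33)])/1000
f=lambda p:(np.array([proj(c,R.from_euler("xyz",[p[3],p[4],p[5]]).apply(l)+p[:3]) for l in L])-px).ravel()
r=least_squares(f,[.552,.226,.015,.1,0,0]); print(r.x.round(4),np.degrees(r.x[3:]).round(1),r.fun.round(1))
print(env.get_state()["ee_pos"],env.get_state()["finger_gap"])
```

```text
[ 5.515e-01  2.267e-01  1.310e-02 -9.100e-03 -3.900e-03 -3.000e-04] [-0.5 -0.2 -0. ] [ 0.4 -0.   0.  -0.3 -0.3  0.2  0.2 -0.3 -0.4  0.4]
[0.58487462 0.22419477 0.04261599] 0.031924635981355295
```

The fit residuals are below 0.5 px. The wedge is level (roll −0.5°) and 13 mm up, so I keep the lean and carry it gently.

Request:
{"name": "move_arm", "arguments": {
  "motion": [
    [[0, 0, 0], [0, 0, -0.01], -1],
    [[0, 0, 0], [0, 0, -0.025], -1],
    [[0, 0, 0], [0, 0, -0.045], -1],
    [[0, 0, 0], [0, 0, -0.065], -1],
    [[0, 0, 0], [0, 0.015, -0.085], -1],
    [[0, 0, 0], [0, 0.035, -0.1], -1],
    [[0, 0, 0], [0, 0.06, -0.11], -1],
    [[0, 0, 0], [0, 0.085, -0.12], -1],
    [[0, 0, 0], [0, 0.11, -0.125], -1],
    [[0, 0, 0], [0, 0.12, -0.125], -1]
  ]
}}

```text
time: 32.55
ee_pos: [0.5853, 0.0666, 0.1205]
ee_rot: [[1.0, -0.001, 0.002], [-0.002, -0.941, 0.34], [0.002, -0.34, -0.941]]
wrist_force: [-0.2, 0.7, -1.9]
finger_gap: 0.032
gripper_force: 28.3
```

```bash
python3 rel.py .567,-.095,.13,6.3,20 .567,-.035,.13,6.3,20
python3 - <<'E'
from h import *
c=cam("wrist"); np.save("w8.npy",c,allow_pickle=True)
b=c["frame"][:,:,::-1][:,150:450]; cv2.imwrite("pics/w8.png",cv2.resize(b,(469,600)))
for q in ["cassette","wedge"]: print(q,[(np.round(x["point"],4).tolist(),round(x["score"],2)) for x in env.pinpoint("wrist",q)[:2]])
E
```

```text
32.55 [0.5853 0.0666 0.1205] [-0.12  0.57  1.66  0.41  0.99  1.21] 0.032 28.31428934528958
.567,-.095,.13,6.3,20 [ 0.003 -0.04  -0.105] [-0.0179  0.1488 -0.0638]
.567,-.035,.13,6.3,20 [ 0.003 -0.04  -0.105] [-0.018   0.0923 -0.0434]
cassette []
wedge [([0.5553, 0.0698, 0.0883], 0.89)]
```

Request:
{"name": "move_arm", "arguments": {
  "motion": [
    [[0, -0.005, -0.015], [-0.002, 0.02, -0.004], -1],
    [[0, -0.01, -0.03], [-0.005, 0.045, -0.01], -1],
    [[0, -0.018, -0.05], [-0.008, 0.075, -0.017], -1],
    [[0, -0.026, -0.07], [-0.012, 0.105, -0.023], -1],
    [[0, -0.033, -0.09], [-0.015, 0.13, -0.029], -1],
    [[0, -0.04, -0.105], [-0.017, 0.15, -0.034], -1],
    [[0, -0.04, -0.105], [-0.018, 0.159, -0.036], -1],
    [[0, -0.04, -0.105], [-0.018, 0.159, -0.036], -1]
  ]
}}

```text
time: 33.5
ee_pos: [0.5671, -0.0928, 0.0993]
ee_rot: [[0.994, 0.104, -0.039], [0.111, -0.935, 0.338], [-0.002, -0.34, -0.94]]
wrist_force: [1.0, -0.7, -1.8]
finger_gap: 0.0321
gripper_force: 28.3
```

```bash
python3 rel.py .567,-.095,.06,6.3,20
python3 - <<'E'
from h import *
c=cam("wrist"); np.save("w9.npy",c,allow_pickle=True); s=cam("scene"); np.save("s9.npy",s,allow_pickle=True)
a=cv2.resize(c["frame"][0:320,130:420,::-1],(435,480)); b=cv2.resize(s["frame"][130:250,155:285,::-1],(364,336))
b=np.vstack([b,np.zeros((144,364,3),np.uint8)])
cv2.imwrite("pics/w9.png",np.hstack([a,b]))
E
```

```text
33.5 [ 0.5671 -0.0928  0.0993] [-0.38  0.63  1.62  0.34  1.09  0.89] 0.0321 28.31419932495919
.567,-.095,.06,6.3,20 [0.002 0.002 0.001] [-0.0002  0.0154  0.0362]
```

View pics/w9.png

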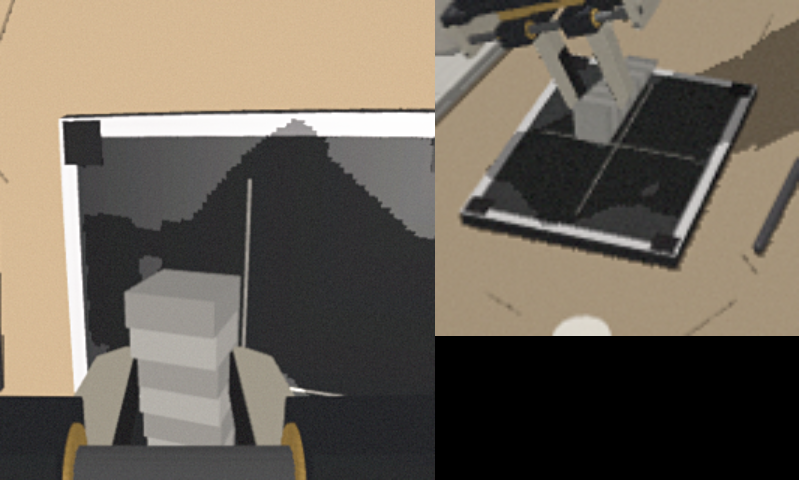

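The long centre line is visible at crop (250,180)–(244,345), the cassette corner at (62,118) and the wedge end corners at about (125,292), (214,308), (160,269) and (240,275). Computing both poses.

```bash
cat > fit.py <<'E'
from h import *
from scipy.optimize import least_squares
from scipy.spatial.transform import Rotation as R
def fit(c,px,L,p0):
    f=lambda p:(np.array([proj(c,R.from_euler("zyx",[p[5],p[4],p[3]]).apply(l)+p[:3]) for l in L])-px).ravel()
    r=least_squares(f,p0); return r.x,r.fun
E
python3 - <<'E'
from fit import *
c=np.load("w9.npy",allow_pickle=True).item()
P=lambda u,v:(130+u/1.5,v/1.5)
a,b=atz(c,*P(250,180),.015),atz(c,*P(244,345),.015); k=atz(c,*P(62,118),.015)
print("line",a.round(4),b.round(4),np.degrees(np.arctan2(*(a-b)[1::-1])).round(1),"corner",k.round(4))
px=np.array([P(*q) for q in [(125,291),(214,307.5),(160,269),(240,275),(214,337)]])
L=np.array([(66,15,33),(66,-15,33),(66,15,0),(66,-15,0),(54,-15,33)])/1000
x,r=fit(c,px,L,[.53,-.09,.07,0,0,.1]); print(x[:3].round(4),np.degrees(x[3:]).round(1),r.round(1))
E
```

```text
line [ 0.631  -0.0882  0.015 ] [ 0.5514 -0.0968  0.015 ] 6.2 corner [0.6495 0.0119 0.015 ]
[ 0.5335 -0.0905  0.067 ] [ 1.7 -1.9  4.5] [ 0.1  1.   0.5 -2.4  1.  -1.  -1.2  0.5 -0.5  1.9]
```

Request:
{"name": "move_arm", "arguments": {
  "motion": [
    [[0, 0, 0], [-0.001, 0.006, 0.01], -1],
    [[0, 0, 0], [-0.001, 0.012, 0.025], -1],
    [[0, 0, 0], [-0.001, 0.018, 0.037], -1],
    [[0, 0, 0], [-0.001, 0.0205, 0.044], -1],
    [[0, 0, 0], [-0.001, 0.0215, 0.047], -1],
    [[0, 0, 0], [-0.001, 0.0215, 0.047], -1],
    [[0, 0, 0], [-0.001, 0.0215, 0.047], -1]
  ]
}}

```text
time: 34.3
ee_pos: [0.5665, -0.0973, 0.048]
ee_rot: [[0.994, 0.105, -0.039], [0.112, -0.935, 0.338], [-0.001, -0.34, -0.94]]
wrist_force: [-0.3, -0.5, -2.3]
finger_gap: 0.0316
gripper_force: 28.3
```

Request:
{"name": "move_arm", "arguments": {
  "motion": [
    [[0, 0, 0], [0, 0.0003, 0.001], -1],
    [[0, 0, 0], [0, 0.0005, 0.0015], -1],
    [[0, 0, 0], [0, 0.0005, 0.0015], -1]
  ]
}}

```text
time: 34.6
ee_pos: [0.5663, -0.0972, 0.0462]
ee_rot: [[0.994, 0.105, -0.04], [0.112, -0.935, 0.338], [-0.002, -0.34, -0.94]]
wrist_force: [-0.1, -0.7, -2.5]
finger_gap: 0.032
gripper_force: 28.3
```

Request:
{"name": "move_arm", "arguments": {
  "motion": [
    [[0, 0, 0], [0, 0.0003, 0.001], -1],
    [[0, 0, 0], [0, 0.0005, 0.0015], -1],
    [[0, 0, 0], [0, 0.0005, 0.0015], -1]
  ]
}}

```text
time: 34.9
ee_pos: [0.5662, -0.0971, 0.0444]
ee_rot: [[0.994, 0.105, -0.04], [0.112, -0.935, 0.338], [-0.002, -0.34, -0.94]]
wrist_force: [-0.4, 0.6, -1.7]
finger_gap: 0.0321
gripper_force: 28.3
```

Request:
{"name": "move_arm", "arguments": {
  "motion": [
    [[0, 0, 0], [0, 0.0002, 0.0005], -1],
    [[0, 0, 0], [0, 0.0003, 0.001], -1],
    [[0, 0, 0], [0, 0.0003, 0.001], -1]
  ]
}}

```text
time: 35.2
ee_pos: [0.5663, -0.0971, 0.0437]
ee_rot: [[0.994, 0.105, -0.04], [0.112, -0.934, 0.338], [-0.002, -0.34, -0.94]]
wrist_force: [-1.3, -0.8, 2.7]
finger_gap: 0.0319
gripper_force: 28.9
```

Request:
{"name": "move_arm", "arguments": {
  "motion": [
    [[0, 0, 0], [0, 0, 0], -0.2],
    [[0, 0, 0], [0, 0, 0], -0.12],
    [[0, 0, 0], [0, 0, 0], -0.12],
    [[0, 0, 0], [0, 0, 0], -0.12],
    [[0, 0, 0], [0, 0, -0.01], -0.12],
    [[0, 0, 0], [0, 0, -0.03], -0.12],
    [[0, 0, 0], [0, 0, -0.06], -0.12],
    [[0, 0, 0], [0, 0, -0.1], -0.12],
    [[0, 0, 0], [0, 0, -0.14], 0.5],
    [[0, 0, 0], [0, 0, -0.15], 0.5]
  ]
}}

```text
time: 36.2
ee_pos: [0.5737, -0.1498, 0.1893]
ee_rot: [[0.994, 0.106, -0.034], [0.111, -0.936, 0.335], [0.004, -0.337, -0.942]]
wrist_force: [-0.3, -0.1, -0.6]
finger_gap: 0.0525
gripper_force: 0.0
```

```bash
python3 rel.py .58,-.3608,.19,0,0
python3 - <<'E'
from h import *
c=cam("wrist"); np.save("w10.npy",c,allow_pickle=True); s=cam("scene"); np.save("s10.npy",s,allow_pickle=True)
a=cv2.resize(c["frame"][:,:,::-1][0:320,100:400],(450,480)); b=cv2.resize(s["frame"][150:230,165:275,::-1],(350,255))
b=np.vstack([b,np.zeros((225,350,3),np.uint8)])
cv2.imwrite("pics/w10.png",np.hstack([a,b]))
for n in("wrist","scene"):
  for q in ["cassette","wedge"]: print(q,[(np.round(x["point"],4).tolist(),round(x["score"],2)) for x in env.pinpoint(n,q)[:2]])
E
```

```text
36.2 [ 0.5737 -0.1498  0.1893] [-0.46  0.55  1.49  0.3   1.3   0.89] 0.0525 0.0
.58,-.3608,.19,0,0 [-0.343  0.015  0.111] [-0.0171  0.1979 -0.0716]
cassette [([0.5336, -0.0939, 0.0038], 0.91)]
wedge [([0.5343, -0.0948, 0.0129], 0.82)]
cassette [([0.5314, -0.096, 0.0015], 0.57)]
wedge [([0.5345, -0.0973, 0.0121], 0.84), ([0.5549, 0.1761, -0.003], 0.65)]
```

View pics/w10.png

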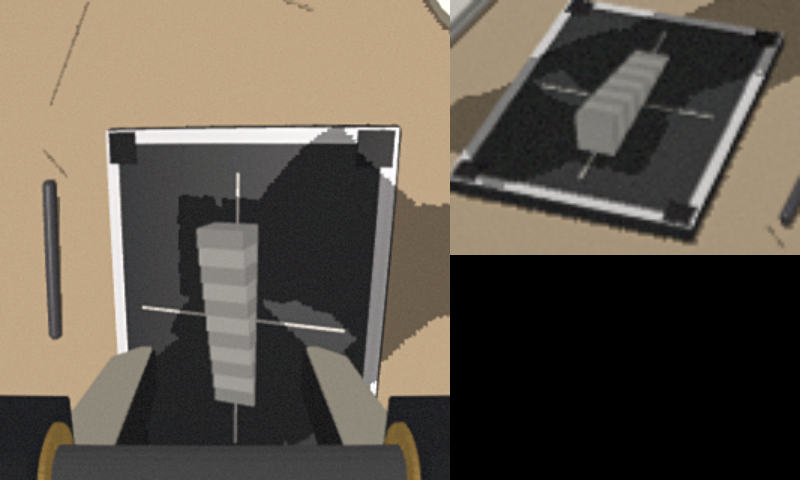

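The wedge lies level on the long centre line, centred on the cross (the cross line at row ~318 passes its middle, and the line shows at both ends). Now I bring the three back, shield first.

Request:
{"name": "move_arm", "arguments": {
  "motion": [
    [[-0.05, 0.002, 0.016], [-0.003, 0.03, -0.011], 0.5],
    [[-0.1, 0.004, 0.032], [-0.005, 0.06, -0.022], 0.8],
    [[-0.15, 0.006, 0.048], [-0.008, 0.09, -0.033], 1],
    [[-0.2, 0.009, 0.065], [-0.01, 0.12, -0.044], 1],
    [[-0.25, 0.011, 0.08], [-0.013, 0.145, -0.053], 1],
    [[-0.3, 0.013, 0.097], [-0.015, 0.175, -0.063], 1],
    [[-0.343, 0.015, 0.111], [-0.017, 0.198, -0.0716], 1],
    [[-0.343, 0.015, 0.111], [-0.017, 0.198, -0.0716], 1],
    [[-0.343, 0.015, 0.111], [-0.017, 0.198, -0.0716], 1]
  ]
}}

```text
time: 37.4
ee_pos: [0.5786, -0.358, 0.1833]
ee_rot: [[1.0, 0.001, -0.008], [0.001, -1.0, 0.006], [-0.008, -0.006, -1.0]]
wrist_force: [-0.1, 0.3, 0.1]
finger_gap: 0.0931
gripper_force: 0.0
```

```bash
python3 rel.py .58,-.3608,.058
python3 - <<'E'
from h import *
c=cam("wrist")
for q in ["shield","loupe","phantom"]: print(q,[(np.round(x["point"],4).tolist(),round(x["score"],2)) for x in env.pinpoint("wrist",q)[:2]])
E
```

```text
37.4 [ 0.5786 -0.358   0.1833] [-0.62  0.64  1.32 -0.    1.19  0.95] 0.0931 0.0
.58,-.3608,.058 [-0.006  0.008  0.001] [0.0024 0.0035 0.1253]
shield [([0.5839, -0.3597, 0.0047], 0.87)]
loupe [([0.4999, -0.3595, -0.0012], 0.57)]
phantom [([0.426, -0.365, 0.0074], 0.62)]
```

Request:
{"name": "move_arm", "arguments": {
  "motion": [
    [[0, 0, 0], [0.001, 0.001, 0.03], 1],
    [[0, 0, 0], [0.001, 0.001, 0.06], 1],
    [[0, 0, 0], [0.001, 0.001, 0.06], 1],
    [[0, 0, 0], [0.001, 0.001, 0.06], 1]
  ]
}}

```text
time: 38.0
ee_pos: [0.5797, -0.3594, 0.1251]
ee_rot: [[1.0, 0.001, -0.007], [0.001, -1.0, 0.004], [-0.007, -0.004, -1.0]]
wrist_force: [0.1, 0.1, 0.3]
finger_gap: 0.0928
gripper_force: 0.0
```

```bash
python3 rel.py .58,-.3608,.058
```

```text
38.0 [ 0.5797 -0.3594  0.1251] [-0.62  0.7   1.36 -0.    1.09  0.95] 0.0928 0.0
.58,-.3608,.058 [-0.004  0.007  0.001] [0.0008 0.0016 0.0671]
```

Correct the small tilt while going down, then grip.

Request:
{"name": "move_arm", "arguments": {
  "motion": [
    [[-0.004, 0.007, 0.001], [0.0008, 0.0016, 0.03], 1],
    [[-0.004, 0.007, 0.001], [0.0008, 0.0016, 0.055], 1],
    [[-0.004, 0.007, 0.001], [0.0008, 0.0016, 0.067], 1],
    [[-0.004, 0.007, 0.001], [0.0008, 0.0016, 0.067], 1],
    [[-0.004, 0.007, 0.001], [0.0008, 0.0016, 0.067], 1]
  ]
}}

```text
time: 38.5
ee_pos: [0.5807, -0.3615, 0.0593]
ee_rot: [[1.0, -0.0, 0.002], [-0.0, -1.0, -0.002], [0.002, 0.002, -1.0]]
wrist_force: [1.0, 0.0, 1.4]
finger_gap: 0.0931
gripper_force: 0.0
```

Request:
{"name": "move_arm", "arguments": {
  "motion": [
    [[0, 0, 0], [0, 0, 0], -1],
    [[0, 0, 0], [0, 0, 0], -1],
    [[0, 0, 0], [0, 0, 0], -1],
    [[0, 0, 0], [0, 0, 0], -1],
    [[0, 0, 0], [0, 0, 0], -1],
    [[0, 0, 0], [0, 0, 0], -1],
    [[0, 0, 0], [0, 0, 0], -1],
    [[0, 0, 0], [0, 0, 0], -1]
  ],
  "squeeze": 40
}}

```text
time: 39.3
ee_pos: [0.5798, -0.361, 0.0575]
ee_rot: [[1.0, -0.0, 0.0], [-0.0, -1.0, -0.001], [0.0, 0.001, -1.0]]
wrist_force: [1.0, 1.3, -0.6]
finger_gap: 0.045
gripper_force: 40.0
```

Request:
{"name": "move_arm", "arguments": {
  "motion": [
    [[0, 0, 0], [0, 0, -0.01], -1],
    [[0, 0, 0], [0, 0, -0.03], -1],
    [[0, 0, 0], [0, 0, -0.06], -1],
    [[0, 0, 0], [0, 0, -0.09], -1],
    [[0, 0, 0], [0, 0, -0.12], -1],
    [[0, 0, 0], [0, 0, -0.12], -1]
  ]
}}

```text
time: 39.9
ee_pos: [0.5811, -0.362, 0.1818]
ee_rot: [[1.0, -0.0, 0.006], [-0.0, -1.0, -0.005], [0.006, 0.005, -1.0]]
wrist_force: [1.1, -0.3, -6.5]
finger_gap: 0.0454
gripper_force: 40.0
```

Request:
{"name": "move_arm", "arguments": {
  "motion": [
    [[0, 0, 0], [0, -0.02, 0], -1],
    [[0, 0, 0], [0.005, -0.06, 0], -1],
    [[0, 0, 0], [0.01, -0.105, 0], -1],
    [[0, 0, 0], [0.015, -0.15, 0], -1],
    [[0, 0, 0], [0.025, -0.195, 0], -1],
    [[0, 0, 0], [0.035, -0.24, 0], -1],
    [[0, 0, 0], [0.045, -0.285, 0], -1],
    [[0, 0, 0], [0.055, -0.33, 0], -1],
    [[0, 0, 0], [0.065, -0.37, 0], -1],
    [[0, 0, 0], [0.07, -0.4, 0], -1]
  ]
}}

```text
time: 40.9
ee_pos: [0.6493, 0.0416, 0.1751]
ee_rot: [[1.0, 0.001, -0.002], [0.001, -1.0, -0.0], [-0.002, 0.0, -1.0]]
wrist_force: [-0.1, -0.3, -6.1]
finger_gap: 0.0453
gripper_force: 40.0
```

```bash
python3 rel.py .651,.1772,.16
```

```text
40.9 [0.6493 0.0416 0.1751] [-0.01  0.59  1.42 -0.    1.13  1.56] 0.0453 39.99574452638626
.651,.1772,.16 [0.    0.002 0.001] [ 0.0019 -0.1356  0.015 ]
```

Request:
{"name": "move_arm", "arguments": {
  "motion": [
    [[0, 0, 0], [0.001, -0.04, 0], -1],
    [[0, 0, 0], [0.001, -0.08, 0], -1],
    [[0, 0, 0], [0.001, -0.12, 0], -1],
    [[0, 0, 0], [0.001, -0.135, 0.01], -1],
    [[0, 0, 0], [0.001, -0.135, 0.04], -1],
    [[0, 0, 0], [0.001, -0.135, 0.075], -1],
    [[0, 0, 0], [0.001, -0.135, 0.095], -1],
    [[0, 0, 0], [0.001, -0.135, 0.1], -1],
    [[0, 0, 0], [0.001, -0.135, 0.1], -1]
  ]
}}

```text
time: 41.8
ee_pos: [0.6503, 0.1734, 0.0757]
ee_rot: [[1.0, -0.001, -0.002], [-0.001, -1.0, -0.001], [-0.002, 0.001, -1.0]]
wrist_force: [0.5, -0.1, -6.0]
finger_gap: 0.0457
gripper_force: 40.0
```

```bash
python3 rel.py .651,.1772,.0575
```

```text
41.8 [0.6503 0.1734 0.0757] [ 0.19  0.75  1.41 -0.    0.98  1.76] 0.0457 39.996388256549835
.651,.1772,.0575 [ 0.001  0.002 -0.001] [ 0.0008 -0.0038  0.0182]
```

Request:
{"name": "move_arm", "arguments": {
  "motion": [
    [[0.001, 0.002, 0], [0.0007, -0.0038, 0.005], -1],
    [[0.001, 0.002, 0], [0.0007, -0.0038, 0.01], -1],
    [[0.001, 0.002, 0], [0.0007, -0.0038, 0.014], -1],
    [[0.001, 0.002, 0], [0.0007, -0.0038, 0.0165], -1],
    [[0.001, 0.002, 0], [0.0007, -0.0038, 0.0165], -1],
    [[0.001, 0.002, 0], [0.0007, -0.0038, 0.0165], -1]
  ]
}}

```text
time: 42.4
ee_pos: [0.6518, 0.1777, 0.0608]
ee_rot: [[1.0, -0.0, 0.003], [-0.0, -1.0, 0.0], [0.003, -0.0, -1.0]]
wrist_force: [0.1, 1.2, -6.4]
finger_gap: 0.0455
gripper_force: 40.0
```

Request:
{"name": "move_arm", "arguments": {
  "motion": [
    [[0, 0, 0], [0, 0, 0.001], -1],
    [[0, 0, 0], [0, 0, 0.001], -1]
  ]
}}

```text
time: 42.6
ee_pos: [0.6517, 0.1777, 0.0597]
ee_rot: [[1.0, -0.0, 0.003], [-0.0, -1.0, 0.0], [0.003, -0.0, -1.0]]
wrist_force: [1.1, -0.0, -6.7]
finger_gap: 0.0453
gripper_force: 40.0
```

Request:
{"name": "move_arm", "arguments": {
  "motion": [
    [[0, 0, 0], [0, 0, 0.001], -1],
    [[0, 0, 0], [0, 0, 0.0015], -1],
    [[0, 0, 0], [0, 0, 0.0015], -1]
  ]
}}

```text
time: 42.9
ee_pos: [0.6516, 0.1777, 0.0581]
ee_rot: [[1.0, -0.0, 0.002], [-0.0, -1.0, 0.0], [0.002, -0.0, -1.0]]
wrist_force: [-0.0, -0.4, -6.4]
finger_gap: 0.0456
gripper_force: 40.0
```

Request:
{"name": "move_arm", "arguments": {
  "motion": [
    [[0, 0, 0], [0, 0, 0.001], -1],
    [[0, 0, 0], [0, 0, 0.001], -1]
  ]
}}

```text
time: 43.1
ee_pos: [0.6518, 0.1778, 0.0575]
ee_rot: [[1.0, -0.0, 0.003], [-0.0, -1.0, 0.0], [0.003, -0.0, -1.0]]
wrist_force: [-0.9, -0.5, -3.1]
finger_gap: 0.0454
gripper_force: 40.0
```

Request:
{"name": "move_arm", "arguments": {
  "motion": [
    [[0, 0, 0], [0, 0, 0.0005], 0.6],
    [[0, 0, 0], [0, 0, 0], 1],
    [[0, 0, 0], [0, 0, 0], 1],
    [[0, 0, 0], [0, 0, 0], 1],
    [[0, 0, 0], [0, 0, 0], 1],
    [[0, 0, 0], [0, 0, -0.02], 1],
    [[0, 0, 0], [0, 0, -0.06], 1],
    [[0, 0, 0], [0, 0, -0.1], 1],
    [[0, 0, 0], [0, 0, -0.1], 1]
  ]
}}

```text
time: 44.0
ee_pos: [0.654, 0.1782, 0.1633]
ee_rot: [[1.0, -0.0, 0.012], [-0.0, -1.0, 0.002], [0.012, -0.002, -1.0]]
wrist_force: [-0.6, 0.2, 0.5]
finger_gap: 0.093
gripper_force: 0.0
```

Request:
{"name": "move_arm", "arguments": {
  "motion": [
    [[0, 0, 0], [-0.02, 0.04, 0], 1],
    [[0, 0, 0], [-0.04, 0.08, 0], 1],
    [[0, 0, 0], [-0.06, 0.125, 0], 1],
    [[0, 0, 0], [-0.08, 0.17, 0], 1],
    [[0, 0, 0], [-0.1, 0.215, 0], 1],
    [[0, 0, 0], [-0.12, 0.26, 0], 1],
    [[0, 0, 0], [-0.135, 0.305, 0], 1],
    [[0, 0, 0], [-0.15, 0.35, 0], 1],
    [[0, 0, 0], [-0.15, 0.39, 0], 1],
    [[0, 0, 0], [-0.15, 0.42, 0], 1]
  ]
}}

```text
time: 45.0
ee_pos: [0.5007, -0.2447, 0.1565]
ee_rot: [[1.0, -0.002, 0.003], [-0.002, -1.0, 0.0], [0.003, -0.0, -1.0]]
wrist_force: [-0.1, 0.5, 0.1]
finger_gap: 0.0932
gripper_force: 0.0
```

Request:
{"name": "move_arm", "arguments": {
  "motion": [
    [[0, 0, 0], [0, 0.04, 0], 1],
    [[0, 0, 0], [0, 0.08, 0], 1],
    [[0, 0, 0], [0, 0.11, 0], 1],
    [[0, 0, 0], [0, 0.117, 0], 1],
    [[0, 0, 0], [0, 0.117, 0], 1],
    [[0, 0, 0], [0, 0.117, 0.02], 1],
    [[0, 0, 0], [0, 0.117, 0.05], 1],
    [[0, 0, 0], [0, 0.117, 0.05], 1],
    [[0, 0, 0], [0, 0.117, 0.05], 1]
  ]
}}

```text
time: 45.9
ee_pos: [0.5016, -0.3582, 0.107]
ee_rot: [[1.0, 0.001, 0.002], [0.001, -1.0, 0.001], [0.002, -0.001, -1.0]]
wrist_force: [-0.7, -0.7, 0.5]
finger_gap: 0.0928
gripper_force: 0.0
```

```bash
python3 rel.py .502,-.3608,.0502
```

```text
45.9 [ 0.5016 -0.3582  0.107 ] [-0.7   0.61  1.57  0.    0.95  0.87] 0.0928 0.0
.502,-.3608,.0502 [-0.001 -0.002  0.001] [0.0003 0.0027 0.0568]
```

Request:
{"name": "move_arm", "arguments": {
  "motion": [
    [[-0.001, -0.002, 0], [0, 0.0025, 0.025], 1],
    [[-0.001, -0.002, 0], [0, 0.0025, 0.045], 1],
    [[-0.001, -0.002, 0], [0, 0.0025, 0.0555], 1],
    [[-0.001, -0.002, 0], [0, 0.0025, 0.0555], 1],
    [[-0.001, -0.002, 0], [0, 0.0025, 0.0555], 1]
  ]
}}

```text
time: 46.4
ee_pos: [0.5022, -0.362, 0.0524]
ee_rot: [[1.0, -0.0, 0.002], [-0.0, -1.0, -0.002], [0.002, 0.002, -1.0]]
wrist_force: [0.3, -0.3, 0.9]
finger_gap: 0.0928
gripper_force: 0.0
```

Request:
{"name": "move_arm", "arguments": {
  "motion": [
    [[0, 0, 0], [0, 0, 0], -1],
    [[0, 0, 0], [0, 0, 0], -1],
    [[0, 0, 0], [0, 0, 0], -1],
    [[0, 0, 0], [0, 0, 0], -1],
    [[0, 0, 0], [0, 0, 0], -1],
    [[0, 0, 0], [0, 0, 0], -1],
    [[0, 0, 0], [0, 0, 0], -1],
    [[0, 0, 0], [0, 0, 0], -1],
    [[0, 0, 0], [0, 0, 0], -1]
  ],
  "squeeze": 25
}}

```text
time: 47.3
ee_pos: [0.5016, -0.3617, 0.0511]
ee_rot: [[1.0, -0.0, 0.0], [-0.0, -1.0, -0.001], [0.0, 0.001, -1.0]]
wrist_force: [-0.6, 0.2, 0.1]
finger_gap: 0.0417
gripper_force: 25.0
```

Request:
{"name": "move_arm", "arguments": {
  "motion": [
    [[0, 0, 0], [0, 0, -0.01], -1],
    [[0, 0, 0], [0, 0, -0.03], -1],
    [[0, 0, 0], [0, 0, -0.06], -1],
    [[0, 0, 0], [0, 0, -0.09], -1],
    [[0, 0, 0], [0, 0, -0.12], -1],
    [[0, 0, 0], [0, 0, -0.12], -1]
  ]
}}

```text
time: 47.9
ee_pos: [0.503, -0.3629, 0.176]
ee_rot: [[1.0, -0.0, 0.006], [-0.0, -1.0, -0.005], [0.006, 0.005, -1.0]]
wrist_force: [0.2, -1.0, -0.9]
finger_gap: 0.0417
gripper_force: 25.0
```

Request:
{"name": "move_arm", "arguments": {
  "motion": [
    [[0, 0, 0], [0, -0.02, 0], -1],
    [[0, 0, 0], [0.005, -0.06, 0], -1],
    [[0, 0, 0], [0.01, -0.105, 0], -1],
    [[0, 0, 0], [0.015, -0.15, 0], -1],
    [[0, 0, 0], [0.025, -0.195, 0], -1],
    [[0, 0, 0], [0.035, -0.24, 0], -1],
    [[0, 0, 0], [0.045, -0.285, 0], -1],
    [[0, 0, 0], [0.055, -0.33, 0], -1],
    [[0, 0, 0], [0.057, -0.37, 0], -1],
    [[0, 0, 0], [0.057, -0.4, 0], -1]
  ]
}}

```text
time: 48.9
ee_pos: [0.5583, 0.0407, 0.1704]
ee_rot: [[1.0, 0.001, -0.0], [0.001, -1.0, -0.001], [-0.0, 0.001, -1.0]]
wrist_force: [0.7, 0.3, 0.3]
finger_gap: 0.0416
gripper_force: 25.0
```

```bash
python3 rel.py .559,.1773,.16
```

```text
48.9 [0.5583 0.0407 0.1704] [-0.01  0.44  1.69 -0.    1.01  1.56] 0.0416 24.999217987060547
.559,.1773,.16 [0.001 0.    0.001] [ 0.0009 -0.1366  0.0104]
```

Request:
{"name": "move_arm", "arguments": {
  "motion": [
    [[0, 0, 0], [0, -0.04, 0], -1],
    [[0, 0, 0], [0, -0.08, 0], -1],
    [[0, 0, 0], [0, -0.12, 0], -1],
    [[0, 0, 0], [0, -0.138, 0.01], -1],
    [[0, 0, 0], [0, -0.138, 0.04], -1],
    [[0, 0, 0], [0, -0.138, 0.075], -1],
    [[0, 0, 0], [0, -0.138, 0.095], -1],
    [[0, 0, 0], [0, -0.138, 0.1], -1],
    [[0, 0, 0], [0, -0.138, 0.1], -1]
  ]
}}

```text
time: 49.8
ee_pos: [0.5584, 0.1761, 0.0704]
ee_rot: [[1.0, -0.0, -0.001], [-0.0, -1.0, -0.001], [-0.001, 0.001, -1.0]]
wrist_force: [-0.1, -0.1, -0.8]
finger_gap: 0.0416
gripper_force: 25.0
```

```bash
python3 rel.py .559,.1773,.0511
```

```text
49.8 [0.5584 0.1761 0.0704] [ 0.23  0.62  1.68 -0.    0.85  1.8 ] 0.0416 24.999818801879883
.559,.1773,.0511 [ 0.001  0.001 -0.   ] [ 0.0006 -0.0012  0.0193]
```

Request:
{"name": "move_arm", "arguments": {
  "motion": [
    [[0, 0, 0], [0.0005, -0.001, 0.006], -1],
    [[0, 0, 0], [0.0005, -0.001, 0.012], -1],
    [[0, 0, 0], [0.0005, -0.001, 0.0155], -1],
    [[0, 0, 0], [0.0005, -0.001, 0.0175], -1],
    [[0, 0, 0], [0.0005, -0.001, 0.0175], -1],
    [[0, 0, 0], [0.0005, -0.001, 0.0175], -1]
  ]
}}

```text
time: 50.4
ee_pos: [0.5593, 0.1773, 0.0534]
ee_rot: [[1.0, -0.0, 0.001], [-0.0, -1.0, -0.001], [0.001, 0.001, -1.0]]
wrist_force: [0.7, -0.1, -0.6]
finger_gap: 0.0417
gripper_force: 25.0
```

Request:
{"name": "move_arm", "arguments": {
  "motion": [
    [[0, 0, 0], [0, 0, 0.001], -1],
    [[0, 0, 0], [0, 0, 0.001], -1],
    [[0, 0, 0], [0, 0, 0.001], -1]
  ]
}}

```text
time: 50.7
ee_pos: [0.5592, 0.1772, 0.0523]
ee_rot: [[1.0, -0.0, 0.001], [-0.0, -1.0, -0.001], [0.001, 0.001, -1.0]]
wrist_force: [-0.0, 0.9, -1.5]
finger_gap: 0.0416
gripper_force: 25.0
```

Request:
{"name": "move_arm", "arguments": {
  "motion": [
    [[0, 0, 0], [0, 0, 0.001], -1],
    [[0, 0, 0], [0, 0, 0.0012], -1],
    [[0, 0, 0], [0, 0, 0.0012], -1]
  ]
}}

```text
time: 51.0
ee_pos: [0.5592, 0.1772, 0.0511]
ee_rot: [[1.0, -0.0, 0.001], [-0.0, -1.0, -0.001], [0.001, 0.001, -1.0]]
wrist_force: [-0.2, -0.2, -0.0]
finger_gap: 0.0415
gripper_force: 25.0
```

Request:
{"name": "move_arm", "arguments": {
  "motion": [
    [[0, 0, 0], [0, 0, 0.0005], -1],
    [[0, 0, 0], [0, 0, 0.0007], -1],
    [[0, 0, 0], [0, 0, 0.0007], -1]
  ]
}}

```text
time: 51.3
ee_pos: [0.5593, 0.1773, 0.0511]
ee_rot: [[1.0, -0.0, 0.001], [-0.0, -1.0, -0.001], [0.001, 0.001, -1.0]]
wrist_force: [-2.2, -0.5, 7.2]
finger_gap: 0.0415
gripper_force: 25.0
```

Down. Release, then fetch the phantom from (.4271, −.3642).

Request:
{"name": "move_arm", "arguments": {
  "motion": [
    [[0, 0, 0], [0, 0, 0], 0.6],
    [[0, 0, 0], [0, 0, 0], 1],
    [[0, 0, 0], [0, 0, 0], 1],
    [[0, 0, 0], [0, 0, 0], 1],
    [[0, 0, 0], [0, 0, 0], 1],
    [[0, 0, 0], [0, 0, -0.02], 1],
    [[0, 0, 0], [0, 0, -0.06], 1],
    [[0, 0, 0], [0, 0, -0.1], 1],
    [[0, 0, 0], [0, 0, -0.1], 1]
  ]
}}

```text
time: 52.2
ee_pos: [0.5616, 0.1779, 0.1555]
ee_rot: [[1.0, -0.0, 0.009], [-0.0, -1.0, 0.001], [0.009, -0.001, -1.0]]
wrist_force: [0.3, 0.8, -0.9]
finger_gap: 0.0924
gripper_force: 0.0
```

Request:
{"name": "move_arm", "arguments": {
  "motion": [
    [[0, 0, 0], [-0.02, 0.04, 0], 1],
    [[0, 0, 0], [-0.04, 0.08, 0], 1],
    [[0, 0, 0], [-0.06, 0.125, 0], 1],
    [[0, 0, 0], [-0.08, 0.17, 0], 1],
    [[0, 0, 0], [-0.1, 0.215, 0], 1],
    [[0, 0, 0], [-0.12, 0.26, 0], 1],
    [[0, 0, 0], [-0.13, 0.305, 0], 1],
    [[0, 0, 0], [-0.132, 0.35, 0], 1],
    [[0, 0, 0], [-0.132, 0.39, 0], 1],
    [[0, 0, 0], [-0.132, 0.42, 0], 1]
  ]
}}

```text
time: 53.2
ee_pos: [0.4264, -0.2449, 0.1501]
ee_rot: [[1.0, -0.002, 0.0], [-0.002, -1.0, -0.001], [0.0, 0.001, -1.0]]
wrist_force: [1.3, -0.1, 0.9]
finger_gap: 0.0932
gripper_force: 0.0
```

Request:
{"name": "move_arm", "arguments": {
  "motion": [
    [[0, 0, 0], [0, 0.04, 0], 1],
    [[0, 0, 0], [0, 0.08, 0], 1],
    [[0, 0, 0], [0, 0.11, 0], 1],
    [[0, 0, 0], [0, 0.121, 0], 1],
    [[0, 0, 0], [0, 0.121, 0], 1],
    [[0, 0, 0], [0, 0.121, 0.02], 1],
    [[0, 0, 0], [0, 0.121, 0.03], 1],
    [[0, 0, 0], [0, 0.121, 0.03], 1],
    [[0, 0, 0], [0, 0.121, 0.03], 1]
  ]
}}

```text
time: 54.1
ee_pos: [0.4273, -0.363, 0.1209]
ee_rot: [[1.0, 0.001, 0.0], [0.001, -1.0, -0.0], [0.0, 0.0, -1.0]]
wrist_force: [0.1, 0.9, -0.5]
finger_gap: 0.0932
gripper_force: 0.0
```

```bash
python3 rel.py .4271,-.3642,.0569
```

```text
54.1 [ 0.4273 -0.363   0.1209] [-0.79  0.51  1.72 -0.    0.91  0.78] 0.0932 0.0
.4271,-.3642,.0569 [ 0.    -0.     0.001] [-0.0002  0.0011  0.064 ]
```

Request:
{"name": "move_arm", "arguments": {
  "motion": [
    [[0, 0, 0], [0, 0.001, 0.025], 1],
    [[0, 0, 0], [0, 0.001, 0.05], 1],
    [[0, 0, 0], [0, 0.001, 0.063], 1],
    [[0, 0, 0], [0, 0.001, 0.063], 1],
    [[0, 0, 0], [0, 0.001, 0.063], 1]
  ]
}}

```text
time: 54.6
ee_pos: [0.4275, -0.365, 0.0586]
ee_rot: [[1.0, -0.0, 0.001], [-0.0, -1.0, -0.001], [0.001, 0.001, -1.0]]
wrist_force: [0.4, 0.1, 0.6]
finger_gap: 0.0927
gripper_force: 0.0
```

Request:
{"name": "move_arm", "arguments": {
  "motion": [
    [[0, 0, 0], [0, 0, 0], -1],
    [[0, 0, 0], [0, 0, 0], -1],
    [[0, 0, 0], [0, 0, 0], -1],
    [[0, 0, 0], [0, 0, 0], -1],
    [[0, 0, 0], [0, 0, 0], -1],
    [[0, 0, 0], [0, 0, 0], -1],
    [[0, 0, 0], [0, 0, 0], -1]
  ],
  "squeeze": 30
}}

```text
time: 55.3
ee_pos: [0.4271, -0.3648, 0.0579]
ee_rot: [[1.0, -0.0, 0.001], [-0.0, -1.0, -0.001], [0.001, 0.001, -1.0]]
wrist_force: [-1.2, 1.5, 4.8]
finger_gap: 0.0598
gripper_force: 30.0
```

Request:
{"name": "move_arm", "arguments": {
  "motion": [
    [[0, 0, 0], [0, 0, -0.01], -1],
    [[0, 0, 0], [0, 0, -0.03], -1],
    [[0, 0, 0], [0, 0, -0.06], -1],
    [[0, 0, 0], [0, 0, -0.09], -1],
    [[0, 0, 0], [0, 0, -0.12], -1],
    [[0, 0, 0], [0, 0, -0.12], -1]
  ]
}}

```text
time: 55.9
ee_pos: [0.4282, -0.3658, 0.1816]
ee_rot: [[1.0, -0.0, 0.005], [-0.0, -1.0, -0.005], [0.005, 0.005, -1.0]]
wrist_force: [-0.5, 0.0, -3.8]
finger_gap: 0.0598
gripper_force: 30.0
```

Request:
{"name": "move_arm", "arguments": {
  "motion": [
    [[0, 0, 0], [0, -0.02, 0], -1],
    [[0, 0, 0], [0.005, -0.06, 0], -1],
    [[0, 0, 0], [0.01, -0.105, 0], -1],
    [[0, 0, 0], [0.015, -0.15, 0], -1],
    [[0, 0, 0], [0.02, -0.195, 0], -1],
    [[0, 0, 0], [0.025, -0.24, 0], -1],
    [[0, 0, 0], [0.03, -0.285, 0], -1],
    [[0, 0, 0], [0.035, -0.33, 0], -1],
    [[0, 0, 0], [0.04, -0.37, 0], -1],
    [[0, 0, 0], [0.041, -0.4, 0], -1]
  ]
}}

```text
time: 56.9
ee_pos: [0.4675, 0.0376, 0.1764]
ee_rot: [[1.0, 0.001, -0.001], [0.001, -1.0, -0.001], [-0.001, 0.001, -1.0]]
wrist_force: [0.1, 0.1, -3.8]
finger_gap: 0.0594
gripper_force: 30.0
```

```bash
python3 rel.py .468,.177,.16
```

```text
56.9 [0.4675 0.0376 0.1764] [-0.02  0.28  1.91 -0.    0.95  1.55] 0.0594 29.998543560504913
.468,.177,.16 [0.001 0.001 0.001] [ 0.0006 -0.1394  0.0163]
```

Request:
{"name": "move_arm", "arguments": {
  "motion": [
    [[0, 0, 0], [0, -0.04, 0], -1],
    [[0, 0, 0], [0, -0.08, 0], -1],
    [[0, 0, 0], [0, -0.12, 0], -1],
    [[0, 0, 0], [0, -0.14, 0.01], -1],
    [[0, 0, 0], [0, -0.14, 0.04], -1],
    [[0, 0, 0], [0, -0.14, 0.075], -1],
    [[0, 0, 0], [0, -0.14, 0.095], -1],
    [[0, 0, 0], [0, -0.14, 0.1], -1],
    [[0, 0, 0], [0, -0.14, 0.1], -1]
  ]
}}

```text
time: 57.8
ee_pos: [0.4676, 0.1751, 0.0765]
ee_rot: [[1.0, -0.0, -0.001], [-0.0, -1.0, -0.001], [-0.001, 0.001, -1.0]]
wrist_force: [0.0, 0.2, -3.1]
finger_gap: 0.0601
gripper_force: 30.0
```

```bash
python3 rel.py .468,.177,.0579
```

```text
57.8 [0.4676 0.1751 0.0765] [ 0.27  0.49  1.9  -0.    0.75  1.84] 0.0601 29.999190866947174
.468,.177,.0579 [ 0.001  0.001 -0.   ] [ 0.0004 -0.002   0.0186]
```

Request:
{"name": "move_arm", "arguments": {
  "motion": [
    [[0, 0, 0], [0.0005, -0.0015, 0.006], -1],
    [[0, 0, 0], [0.0005, -0.0015, 0.012], -1],
    [[0, 0, 0], [0.0005, -0.0015, 0.0155], -1],
    [[0, 0, 0], [0.0005, -0.0015, 0.018], -1],
    [[0, 0, 0], [0.0005, -0.0015, 0.018], -1],
    [[0, 0, 0], [0.0005, -0.0015, 0.018], -1]
  ]
}}

```text
time: 58.4
ee_pos: [0.4688, 0.1768, 0.0594]
ee_rot: [[1.0, -0.0, 0.001], [-0.0, -1.0, -0.001], [0.001, 0.001, -1.0]]
wrist_force: [-0.8, -0.8, -4.1]
finger_gap: 0.0596
gripper_force: 30.0
```

Request:
{"name": "move_arm", "arguments": {
  "motion": [
    [[0, 0, 0], [0, 0, 0.001], -1],
    [[0, 0, 0], [0, 0, 0.001], -1],
    [[0, 0, 0], [0, 0, 0.001], -1]
  ]
}}

```text
time: 58.7
ee_pos: [0.4687, 0.1768, 0.0584]
ee_rot: [[1.0, -0.0, 0.001], [-0.0, -1.0, -0.001], [0.001, 0.001, -1.0]]
wrist_force: [-0.4, -0.2, -4.1]
finger_gap: 0.0595
gripper_force: 30.0
```

Request:
{"name": "move_arm", "arguments": {
  "motion": [
    [[0, 0, 0], [0, 0, 0.0008], -1],
    [[0, 0, 0], [0, 0, 0.0008], -1],
    [[0, 0, 0], [0, 0, 0.0008], -1]
  ]
}}

```text
time: 59.0
ee_pos: [0.4688, 0.1768, 0.0579]
ee_rot: [[1.0, -0.0, 0.001], [-0.0, -1.0, -0.001], [0.001, 0.001, -1.0]]
wrist_force: [-2.0, -1.1, 4.8]
finger_gap: 0.0601
gripper_force: 30.0
```

Request:
{"name": "move_arm", "arguments": {
  "motion": [
    [[0, 0, 0], [0, 0, 0.0006], -1],
    [[0, 0, 0], [0, 0, 0.0006], -1]
  ]
}}

```text
time: 59.2
ee_pos: [0.4689, 0.1768, 0.0579]
ee_rot: [[1.0, -0.0, 0.001], [-0.0, -1.0, -0.001], [0.001, 0.001, -1.0]]
wrist_force: [-5.3, -1.6, 15.7]
finger_gap: 0.0595
gripper_force: 30.0
```

Down. Release, retract up and away, and check.

Request:
{"name": "move_arm", "arguments": {
  "motion": [
    [[0, 0, 0], [0, 0, -0.0006], 0.6],
    [[0, 0, 0], [0, 0, -0.0006], 1],
    [[0, 0, 0], [0, 0, -0.0006], 1],
    [[0, 0, 0], [0, 0, -0.0006], 1],
    [[0, 0, 0], [0, 0, -0.0006], 1],
    [[0, 0, 0], [0, 0, -0.02], 1],
    [[0, 0, 0], [0, 0, -0.06], 1],
    [[0, 0, 0], [0, 0, -0.1], 1],
    [[0, 0, 0], [0, 0, -0.14], 1],
    [[0, 0, 0], [0, 0, -0.18], 1]
  ]
}}

```text
time: 60.2
ee_pos: [0.4683, 0.1768, 0.2386]
ee_rot: [[1.0, -0.0, 0.001], [-0.0, -1.0, -0.001], [0.001, 0.001, -1.0]]
wrist_force: [1.4, 0.1, -1.0]
finger_gap: 0.0931
gripper_force: 0.0
```

Request:
{"name": "move_arm", "arguments": {
  "motion": [
    [[0, 0, 0], [0, 0.04, 0], 1],
    [[0, 0, 0], [0, 0.08, 0], 1],
    [[0, 0, 0], [0, 0.12, 0], 1],
    [[0, 0, 0], [0, 0.16, 0], 1],
    [[0, 0, 0], [-0.03, 0.2, 0], 1],
    [[0, 0, 0], [-0.03, 0.2, 0], 1],
    [[0, 0, 0], [-0.03, 0.2, 0], 1]
  ]
}}

```text
time: 60.9
ee_pos: [0.4384, -0.0237, 0.2372]
ee_rot: [[1.0, -0.002, 0.001], [-0.002, -1.0, -0.001], [0.001, 0.001, -1.0]]
wrist_force: [0.2, 0.4, -0.1]
finger_gap: 0.0934
gripper_force: 0.0
```

Run:
```python
from h import *
c=cam("scene"); d=cam("side")
a=cv2.resize(c["frame"][140:260,170:380,::-1],(400,229)); b=cv2.resize(d["frame"][130:270,160:370,::-1],(400,267))
cv2.imwrite("pics/end.png",np.vstack([a,b]))
for n in("scene","side"):
  for q in N[:7]+["cassette"]: print(n,q,[(np.round(x["point"],4).tolist(),round(x["score"],2)) for x in env.pinpoint(n,q)[:1]])
```

```text
scene wedge [([0.5329, -0.0994, 0.014], 0.89)]
scene phantom [([0.4702, 0.1755, 0.0055], 0.82)]
scene shield [([0.6496, 0.1776, 0.0078], 0.89)]
scene loupe [([0.558, 0.1781, 0.0014], 0.89)]
scene pad_phantom [([0.4629, 0.1778, -0.0054], 0.61)]
scene pad_shield [([0.6461, 0.1777, 0.0003], 0.63)]
scene pad_loupe [([0.5562, 0.1743, -0.0005], 0.61)]
scene cassette [([0.5306, -0.0985, 0.005], 0.72)]
side wedge [([0.5289, -0.0959, 0.0119], 0.59)]
side phantom [([0.4678, 0.1754, 0.001], 0.79)]
side shield [([0.6493, 0.1744, 0.0019], 0.6)]
side loupe [([0.5579, 0.1754, 0.0077], 0.61)]
side pad_phantom [([0.6517, 0.1731, 0.002], 0.63)]
side pad_shield [([0.6485, 0.1779, 0.0041], 0.5)]
side pad_loupe [([0.5536, 0.177, -0.0008], 0.48)]
side cassette [([0.5315, -0.0975, -0.0022], 0.88)]
```

View pics/end.png

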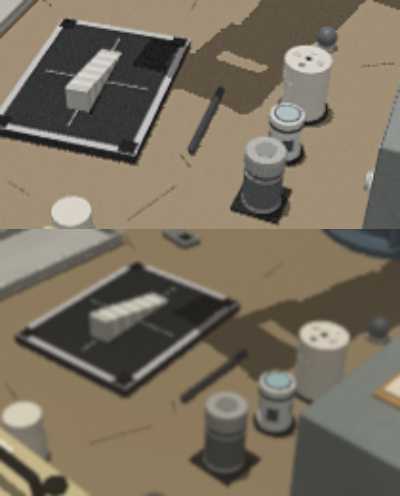

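The wedge lies centred on the cassette cross, and all three things stand upright, centred on their own pads. The arm is clear, so I hand in.

```bash
python3 -c "
from bench import env
print(env.hand_in())"
```

```text
the job is handed in; nothing more can be done
None
```

The job is handed in at about 61 s; the hand-in reported no verdict, but the last pictures show the wedge flat, steps up, in the middle of the cassette along its long centre line, and the phantom, vial shield and loupe upright in the middle of their own pads, with the arm clear.

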